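# Load the bench mixer and start it

### The job

Load every white six-sided bottle (three or four of them) onto the mixer, one to a splined stub, turning each until the teeth line up so that it slides fully home, and screw its yellow cap tight, clockwise to the stop. When all are home and tight, push the start lever fully over, away from you. Do not shift the marker, dish, beaker or round amber bottle.

Things in the scene. Friction and masses are not known exactly. Their poses are not given: they have to be found in the camera images.
- mixer: Bench mixer, a flat grey slab 110 (x) by 520 (y) by 30 mm, fixed to the bench. Origin: centre of its underside. Its working top is 30 mm above the bench. Along its y axis at x = 0 stand four splined steel drive stubs at y = -200, -90, +20 and +130 mm (stub 1 to 4), and the start lever at y = +225 mm.
- stub1_foot (a point): Foot of drive stub 1: on its axis, level with the mixer's top; z up, x along one of its teeth. Each stub is 14 mm high with six teeth 7 mm wide, one every 60 degrees, their tips 21 mm from the axis, their tops rounded; the core is 26 mm across. Its angle is any at the start; a stiff brake (1 N m) holds it while a cap is tightened.
- stub2_foot (a point): Foot of drive stub 2: on its axis, level with the mixer's top; z up, x along one of its teeth. Shape as stub 1. A bottle's socket (18 mm deep, six slots pointing at the middles of its flats) drops over it when flats face along the teeth, with 1.6 mm (0.1 rad) of play. Home, the bottle rests on the mixer's top, its origin level with this foot; teeth out of line hold it 14 mm higher.
- stub3_foot (a point): Foot of drive stub 3: on its axis, level with the mixer's top; z up, x along one of its teeth. Shape as stub 1. A bottle's socket (18 mm deep, six slots pointing at the middles of its flats) drops over it when flats face along the teeth, with 1.6 mm (0.1 rad) of play. Home, the bottle rests on the mixer's top, its origin level with this foot; teeth out of line hold it 14 mm higher.
- stub4_foot (a point): Foot of drive stub 4: on its axis, level with the mixer's top; z up, x along one of its teeth. Shape as stub 1. A bottle's socket (18 mm deep, six slots pointing at the middles of its flats) drops over it when flats face along the teeth, with 1.6 mm (0.1 rad) of play. Home, the bottle rests on the mixer's top, its origin level with this foot; teeth out of line hold it 14 mm higher.
- bottleA: White six-sided mixing bottle, 56 mm across flats, six-sided part 78 mm high, 98 mm with its cap, about 0.3 kg, upright on the bench at the start; may be absent (None). Any bottle fits any stub. Origin: centre of its underside, z up, x at right angles to one of the flats (one every 60 degrees); a black rib on the shoulder marks the x side.
- capA (a joint): Turn (rad) of bottle A's captive yellow cap on the bottle: 0 fully loose, grows clockwise seen from above, 1.4 = tight, against the stop. Friction 0.1 N m, more than a bottle standing loose on the bench resists; a stub holds the bottle.
- wingA (a point): Centre of the grip bar across cap A: bar 36 mm long, 12 mm wide, 12 mm high, on a disc 40 mm across and 8 mm high; the point is 92 mm above the bottle's underside, the bar's top 98 mm, the disc's top 86 mm. Loose (0) the bar lies 1.4 rad counter-clockwise of the bottle's x axis; tight it lies along the bottle's x axis, in line with the black rib.
- bottleB: White six-sided mixing bottle, 56 mm across flats, six-sided part 78 mm high, 98 mm with its cap, about 0.3 kg, upright on the bench at the start; may be absent (None). Any bottle fits any stub. Origin: centre of its underside, z up, x at right angles to one of the flats (one every 60 degrees); a black rib on the shoulder marks the x side.
- capB (a joint): Turn (rad) of bottle B's captive yellow cap on the bottle: 0 fully loose, grows clockwise seen from above, 1.4 = tight, against the stop. Friction 0.1 N m, more than a bottle standing loose on the bench resists; a stub holds the bottle.
- wingB (a point): Centre of the grip bar across cap B: bar 36 mm long, 12 mm wide, 12 mm high, on a disc 40 mm across and 8 mm high; the point is 92 mm above the bottle's underside, the bar's top 98 mm, the disc's top 86 mm. Loose (0) the bar lies 1.4 rad counter-clockwise of the bottle's x axis; tight it lies along the bottle's x axis, in line with the black rib.
- bottleC: White six-sided mixing bottle, 56 mm across flats, six-sided part 78 mm high, 98 mm with its cap, about 0.3 kg, upright on the bench at the start; may be absent (None). Any bottle fits any stub. Origin: centre of its underside, z up, x at right angles to one of the flats (one every 60 degrees); a black rib on the shoulder marks the x side.
- capC (a joint): Turn (rad) of bottle C's captive yellow cap on the bottle: 0 fully loose, grows clockwise seen from above, 1.4 = tight, against the stop. Friction 0.1 N m, more than a bottle standing loose on the bench resists; a stub holds the bottle.
- wingC (a point): Centre of the grip bar across cap C: bar 36 mm long, 12 mm wide, 12 mm high, on a disc 40 mm across and 8 mm high; the point is 92 mm above the bottle's underside, the bar's top 98 mm, the disc's top 86 mm. Loose (0) the bar lies 1.4 rad counter-clockwise of the bottle's x axis; tight it lies along the bottle's x axis, in line with the black rib.
- bottleD: White six-sided mixing bottle, 56 mm across flats, six-sided part 78 mm high, 98 mm with its cap, about 0.3 kg, upright on the bench at the start; may be absent (None). Any bottle fits any stub. Origin: centre of its underside, z up, x at right angles to one of the flats (one every 60 degrees); a black rib on the shoulder marks the x side.
- capD (a joint): Turn (rad) of bottle D's captive yellow cap on the bottle: 0 fully loose, grows clockwise seen from above, 1.4 = tight, against the stop. Friction 0.1 N m, more than a bottle standing loose on the bench resists; a stub holds the bottle.
- wingD (a point): Centre of the grip bar across cap D: bar 36 mm long, 12 mm wide, 12 mm high, on a disc 40 mm across and 8 mm high; the point is 92 mm above the bottle's underside, the bar's top 98 mm, the disc's top 86 mm. Loose (0) the bar lies 1.4 rad counter-clockwise of the bottle's x axis; tight it lies along the bottle's x axis, in line with the black rib.
- start (a joint): Start lever of the mixer: 0 = off, leaning to the mixer's -x (robot) side; 1.0 rad = on, leaning away to +x. It stays where it is left.
- start_tip (a point): Tip of the black start lever, a ball 26 mm across on a rod 10 mm thick; the ball's centre is 70 mm from the hinge, which lies along the mixer's y axis, 52 mm above the bench at the mixer's x = 0. It stands 34 mm to the -x side when off, the same to the +x side when on, about 113 mm above the bench.
- marker: Thick blue marker, 130 mm long, 16 mm thick, lying on the bench; origin at its middle, underside. A bystander.
- dish: Clear shallow dish, 48 mm across, 18 mm high; origin centre of its underside. A bystander.
- beaker: Glass beaker, 70 mm across, 90 mm high; origin centre of its underside. A bystander.
- reagent: Round amber bottle, 60 mm across, 130 mm high, not one of the mixing bottles; origin centre of its underside. A bystander.

How it is judged:
On the way, in this order (a step that is already met when the one before it is completed fails the run):
1. every bottle present is fully home on a stub, upright, with its cap tight (((horizontal distance between bottleA and stub1_foot below 0.006 m and z of bottleA in the frame of stub1_foot below 0.004 m) or (horizontal distance between bottleA and stub2_foot below 0.006 m and z of bottleA in the frame of stub2_foot below 0.004 m) or (horizontal distance between bottleA and stub3_foot below 0.006 m and z of bottleA in the frame of stub3_foot below 0.004 m) or (horizontal distance between bottleA and stub4_foot below 0.006 m and z of bottleA in the frame of stub4_foot below 0.004 m)) and angle between each of bottleA, bottleB, bottleC, bottleD's own z axis and vertical below 0.06 rad and value of joint each of capA, capB, capC, capD above 1.25 rad and ((horizontal distance between bottleB and stub1_foot below 0.006 m and z of bottleB in the frame of stub1_foot below 0.004 m) or (horizontal distance between bottleB and stub2_foot below 0.006 m and z of bottleB in the frame of stub2_foot below 0.004 m) or (horizontal distance between bottleB and stub3_foot below 0.006 m and z of bottleB in the frame of stub3_foot below 0.004 m) or (horizontal distance between bottleB and stub4_foot below 0.006 m and z of bottleB in the frame of stub4_foot below 0.004 m)) and ((horizontal distance between bottleC and stub1_foot below 0.006 m and z of bottleC in the frame of stub1_foot below 0.004 m) or (horizontal distance between bottleC and stub2_foot below 0.006 m and z of bottleC in the frame of stub2_foot below 0.004 m) or (horizontal distance between bottleC and stub3_foot below 0.006 m and z of bottleC in the frame of stub3_foot below 0.004 m) or (horizontal distance between bottleC and stub4_foot below 0.006 m and z of bottleC in the frame of stub4_foot below 0.004 m)) and ((horizontal distance between bottleD and stub1_foot below 0.006 m and z of bottleD in the frame of stub1_foot below 0.004 m) or (horizontal distance between bottleD and stub2_foot below 0.006 m and z of bottleD in the frame of stub2_foot below 0.004 m) or (horizontal distance between bottleD and stub3_foot below 0.006 m and z of bottleD in the frame of stub3_foot below 0.004 m) or (horizontal distance between bottleD and stub4_foot below 0.006 m and z of bottleD in the frame of stub4_foot below 0.004 m))), for 0.2 s.
2. then the start lever is thrown (value of joint start above 0.85 rad), for 0.2 s.
At the end, for the whole second after the job is handed in: Every bottle present stands on a stub, its axis within 6 mm of the stub's and its underside within 4 mm of the mixer's top, tilted under 0.06 rad and at rest, its cap turned beyond 1.25 rad (of 1.4); the start lever is beyond 0.85 rad (of 1.0), thrown only after all that (all of step 1 and value of joint start above 0.85 rad and linear speed of each of bottleA, bottleB, bottleC, bottleD below 0.02 m/s); the robot touches nothing.
It fails at once if the marker is shifted by more than 40 mm (distance of marker from where it was at the start of the episode above 0.04 m).
It fails at once if the dish is shifted by more than 40 mm (distance of dish from where it was at the start of the episode above 0.04 m).
It fails at once if the beaker is shifted by more than 40 mm (distance of beaker from where it was at the start of the episode above 0.04 m).
It fails at once if the round amber bottle is shifted by more than 40 mm (distance of reagent from where it was at the start of the episode above 0.04 m).
Of bottleA, bottleB, bottleC, bottleD only 3 to 4 are there at a start; the rules pass over those that are not, and their reading is None.
At some moment in a run one of bottleA, bottleB, bottleC, bottleD may be knocked a few centimetres aside while the robot is not near it.
Once in a run the grip may slacken for a moment while it holds something.
It also fails if it takes over 210 s, if anything falls off the work surface, if the arm or the gripper's body presses on something with over 40 N, if the wrist force passes 120 N, or if a joint passes its speed limit or range.

### The arm

A 7-joint arm with a two-finger parallel gripper is mounted at the origin on the work surface. World frame = base frame: x ahead of the robot, y to its left, z up, the work surface at z = 0. Lengths are in m, angles in rad, forces in N, time in s.
With the tool pointing down it reaches from about 0.4 to 0.875 m from the base axis. Payload 6.5 kg.
Tool frame: the origin (TCP) lies on the centre line of the jaws, within the pads' length; the fingertips stand 8 mm ahead of it and the grasp point (between the pads) lies 11 mm behind it; z points along the fingers, y is the direction in which the jaws open and shut (so a half turn about z gives the same grasp; the last joint's range is limited). The gripper opens to 88 mm and grips with 3 to 60 N. Pads are 18 mm wide; open, the fingers measure 123 mm over their backs; the gripper's body (75 mm by 187 mm) begins 45 mm behind the grasp point.
Start: joints at [-1.222, 0.536, -0.004, 1.538, 0.003, 1.067, -0.071], TCP at [0.262, 0.595, 0.247] pointing down, gripper open.
Joint ranges: [-2.7, 2.7], [-0.37, 2.16], [-1.27, 1.26], [0.24, 2.4], [-1.31, 4.45], [0.19, 1.91], [-2.76, 2.76]. Speed limits (rad/s): [2.39, 2.39, 3.14, 3.14, 3.14, 3.14, 3.14].

### API

Orientations are given as a 3x3 rotation matrix whose columns are the frame's x, y, z axes.
In Python, from plant import robot, vision, job gives the robot as it stands.
- The arm moves only by the tool servo_tool, never from a script. Its argument "moves" is a list of rows, each a list of 6 numbers: the shift along the tool's x, y, z as a fraction of full scale, then the turn, a rotation vector about the tool's x, y, z as a fraction of full scale. In form: [[x, y, z, ax, ay, az], ...]. A call has 1 to 5 rows; each row shifts and turns the pose as measured when the row begins, along the tool's axes as they then stand; what a row does not reach is not made up. Full scale, the value 1, is 0.03 m for a shift and 8 degrees for a turn. A row lasts 1/10 s, in which the tool goes at most 50 mm and 8.59 degrees, less where a joint would pass 70% of its speed; a pose out of reach is approached as far as the arm can. A call with a number of a shift or a turn outside -1 to 1 is refused whole. A call with a gripper value outside its range is refused whole. "jaw" is the opening, from -1 (shut) to 1 (fully open), set as the call begins (left out, the last holds). The fingers move at their own pace and stop on an object; "newtons" is the grip in N (left out, the last holds). Time passes only in rows, so rows that do not move let the fingers close. It gives the time, the measured TCP pose, the force and the opening at its end, in the units of the state.
- robot.state(): the state, without advancing time (a new reading comes with each control period).
- vision.capture(name): name is "side" or "top" or "wrist"; returns a dict with "image" (480x640x3 uint8, red, green, blue), "intrinsics" (3x3 intrinsics, pixels), "extrinsics" (4x4, takes a point from camera to world coordinates). Camera axes: x right, y up, looking along -z (the intrinsics and any distortion apply to the point x, -y, -z); pixel columns grow to the right and rows downward; lengths in m; the calibration is good to about 2 mm. A picture is of the moment at which its call begins. There is no depth.
- job.job_done(): hands the job in, once; it reports no verdict.
The state is a dict: "clock": time; "joint_positions": joint angles; "dq": joint speeds; "joint_efforts": joint torques, N m; "ee_pos": TCP position; "ee_rot": TCP orientation; "contact_force": force on the tool from outside, world axes, zero at the start; "moment": the same for the moment, N m; "finger_gap": opening from 0.0 (shut) to 1.0 (fully open).
Only numpy, scipy, OpenCV 4.12 (cv2) and the standard library are available. Lean on these libraries where they do the work, as an engineer would, in place of code of your own. Each camera call takes 0.05 s, during which the arm holds its last target.

## Working session

There is one attempt and no reset: what is moved stays moved. The work goes in short steps, Python scripts to look and compute and a tool call to move; the robot and the scene stay as the last step left them, time stands still between calls to the robot, and variables do not carry over. Pictures are saved under pics/ and viewed, and the job is handed in when it is done.

Besides the shell and the picture viewer there is one more tool, called after "Call:" by a JSON object that holds its "method" and its "body", one argument or row to a line. servo_tool: Moves the arm, as the interface text tells. Its arguments: {"type":"object","properties":{"moves":{"type":"array"},"jaw":{"type":"number"},"newtons":{"type":"number"}},"required":["moves"]}

```bash
ls; mkdir -p pics; python3 - <<'E'
from plant import robot, vision, job
import cv2,numpy as np
print(robot.state())
for n in ["top","side","wrist"]:
    c=vision.capture(n); cv2.imwrite(f"pics/{n}0.png",c["image"][:,:,::-1]); print(n,c["intrinsics"],c["extrinsics"],[k for k in c])
E
```

```text
pics
{'clock': 0.0, 'joint_positions': array([-1.22221574,  0.53715638, -0.00447889,  1.53881158,  0.00257284,
        1.06729143, -0.07122489]), 'dq': array([ 0.00119796, -0.00147119,  0.00088449, -0.0011278 , -0.00043301,
       -0.00016228,  0.00120094]), 'joint_efforts': array([-1.16619667e-04, -5.70987332e+01,  9.90910381e-01, -2.51597410e+01,
       -5.62121859e-02,  1.80858281e-02,  1.88953049e-04]), 'ee_pos': array([0.26169607, 0.59436727, 0.24586901]), 'ee_rot': array([[-9.15232352e-01,  4.02926030e-01, -5.97323825e-04],
       [ 4.02926465e-01,  9.15231042e-01, -1.55026452e-03],
       [-7.79526216e-05, -1.65952982e-03, -9.99998620e-01]]), 'contact_force': array([ 0.49079402, -0.47150764,  0.7426537 ]), 'moment': array([-0.00778795,  0.01021765, -0.03565533]), 'finger_gap': 0.9995346822741146}
top [[481.23861882   0.         321.12116565]
 [  0.         481.23861882 235.62667565]
 [  0.           0.           1.        ]] [[ 0.0236967   0.99887614 -0.04104785  0.45631635]
 [-0.99971104  0.02351066 -0.00500894 -0.01489278]
 [-0.00403825  0.04115468  0.99914463  1.23044407]
 [ 0.          0.          0.          1.        ]] ['image', 'intrinsics', 'extrinsics']
side [[561.21406971   0.         322.55694103]
 [  0.         561.21406971 244.35367322]
 [  0.           0.           1.        ]] [[-0.97950389  0.14225265 -0.14260547  0.31109432]
 [-0.20055298 -0.75457673  0.62481394  0.98210309]
 [-0.01872533  0.64060764  0.76764003  1.29447811]
 [ 0.          0.          0.          1.        ]] ['image', 'intrinsics', 'extrinsics']
wrist [[378.87894809   0.         320.59369042]
 [  0.         378.87894809 233.95981898]
 [  0.           0.           1.        ]] [[ 0.40288348 -0.87091599 -0.28140759  0.18839276]
 [ 0.91525     0.3828544   0.12545892  0.62609562]
 [-0.00152605 -0.30810362  0.95135158  0.38485056]
 [ 0.          0.          0.          1.        ]] ['image', 'intrinsics', 'extrinsics']
```

View pics/top0.png

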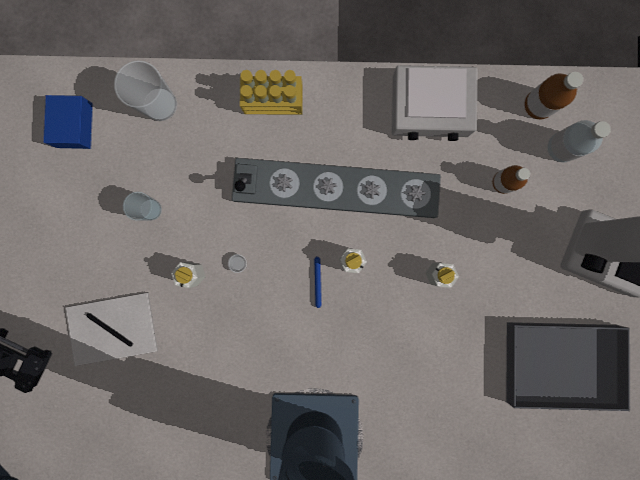

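View pics/side0.png

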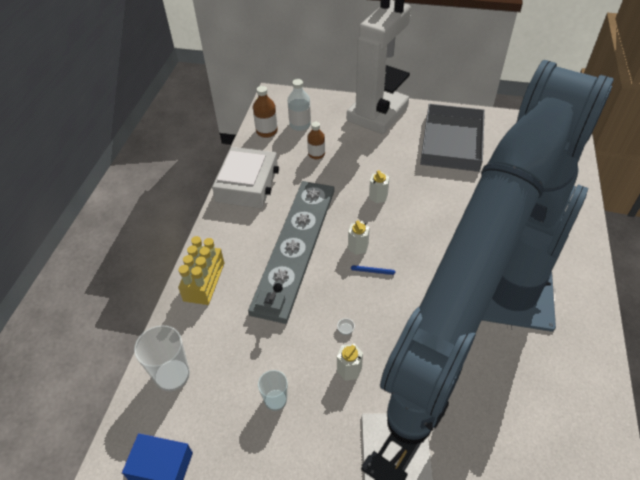

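View pics/wrist0.png

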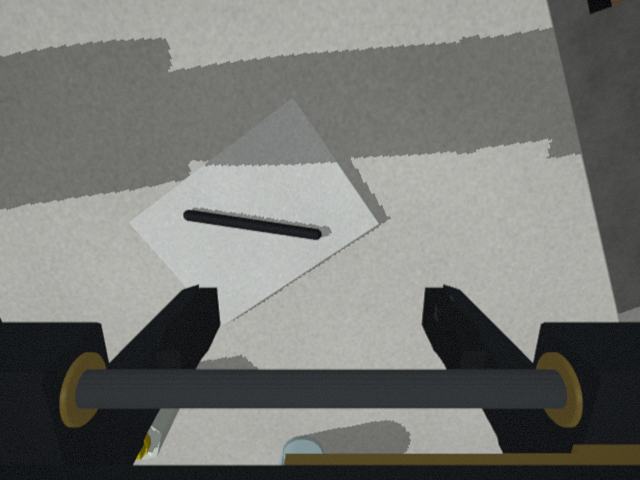

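```bash
cat > h.py <<'E'
from plant import robot, vision, job
import cv2,numpy as np
def cap(n,f=None):
    c=vision.capture(n)
    if f: cv2.imwrite("pics/"+f,c["image"][:,:,::-1])
    return c
def px2w(c,u,v,z):
    K=c["intrinsics"];E=c["extrinsics"]
    d=np.linalg.inv(K)@np.array([u,v,1.]); d=np.array([d[0],-d[1],-d[2]])
    d=E[:3,:3]@d; o=E[:3,3]
    return o+d*(z-o[2])/d[2]
def w2px(c,p):
    K=c["intrinsics"];E=c["extrinsics"]
    q=E[:3,:3].T@(np.array(p)-E[:3,3]); q=np.array([q[0],-q[1],-q[2]])
    q=K@q; return q[:2]/q[2]
def rect(c,x,y,z,half=0.05,n=400,f=None,yup=True):
    """ortho patch at plane z: image right = -y?, here right=+x world? -> columns: -y (left=+y), rows: up=+x"""
    s=n/(2*half)
    pts=np.array([[x+half,y+half],[x+half,y-half],[x-half,y-half],[x-half,y+half]])
    src=np.float32([w2px(c,[a,b,z]) for a,b in pts])
    dst=np.float32([[0,0],[n,0],[n,n],[0,n]])
    M=cv2.getPerspectiveTransform(src,dst)
    im=cv2.warpPerspective(c["image"],M,(n,n),flags=cv2.INTER_CUBIC)[:,:,::-1].copy()
    for k in range(0,n,n//10):
        cv2.line(im,(k,0),(k,6),(0,0,255),1);cv2.line(im,(0,k),(6,k),(0,0,255),1)
    return im
E
python3 - <<'E'
from h import *
c=cap("top")
for n,u,v,z in [("b1",184,275,.098),("b2",353,260,.098),("b3",445,275,.098),("s4",284,183,.044),("s3",328,186,.044),("s2",372,190,.044),("s1",416,193,.044),("lever",240,185,.113),("marker",318,282,.01),("dish",235,262,.01),("beaker",145,207,.05),("reag",510,180,.06)]:
    print(n,px2w(c,u,v,z).round(4))
ims=[]
for (u,v,z) in [(184,275,.086),(353,260,.086),(445,275,.086),(284,183,.044),(328,186,.044),(372,190,.044),(416,193,.044)]:
    p=px2w(c,u,v,z); ims.append(rect(c,p[0],p[1],z,0.04,200))
ims.append(np.zeros_like(ims[0]))
cv2.imwrite("pics/crops.png",np.vstack([np.hstack(ims[:4]),np.hstack(ims[4:])]))
E
```

```text
b1 [0.4027 0.3107 0.098 ]
b2 [ 0.4473 -0.0855  0.098 ]
b3 [ 0.4173 -0.3018  0.098 ]
s4 [0.6335 0.0862 0.044 ]
s3 [ 0.6285 -0.0231  0.044 ]
s2 [ 0.6211 -0.1322  0.044 ]
s1 [ 0.6161 -0.2412  0.044 ]
lever [0.6161 0.1829 0.113 ]
marker [ 0.389  -0.0037  0.01  ]
dish [0.4344 0.2078 0.01  ]
beaker [0.5652 0.4267 0.05  ]
reag [ 0.6512 -0.4669  0.06  ]
```

View pics/crops.png

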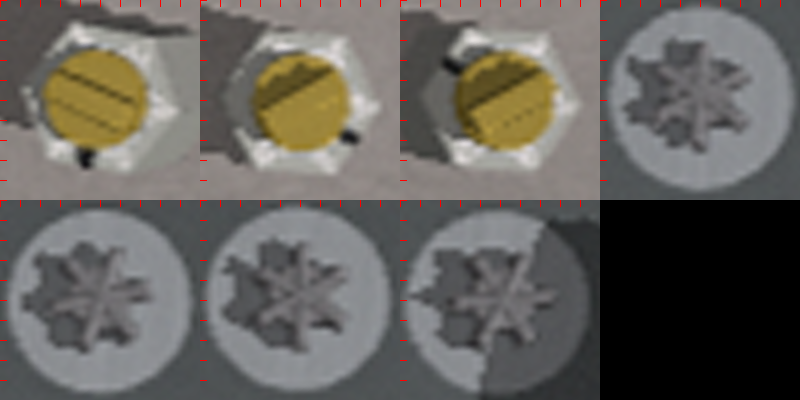

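```bash
cat >> h.py <<'E'
def yaw_of(R): return np.degrees(np.arctan2(R[1,1],R[0,1]))  # direction of tool y
def plan(x,y,z,yaw,mod=180):
    """totals: shift in tool axes (units of full scale) now, and turn units about tool z"""
    s=robot.state();R=s["ee_rot"];p=s["ee_pos"]
    d=R.T@(np.array([x,y,z])-p)/0.03
    dy=(yaw-yaw_of(R)+mod/2)%mod-mod/2
    # tilt correction: tool z -> -Z
    t=np.cross(R[:,2],[0,0,-1]); t=R.T@t
    print("t %.1f pos %s yaw %.2f | shift units %s | turn z units %.3f | tilt fix units %s | F %s gap %.3f j7 %.2f"%(s["clock"],p.round(4),yaw_of(R),d.round(2),-dy/8,np.degrees(t[:2]).round(2)/8,s["contact_force"].round(1),s["finger_gap"],s["joint_positions"][6]))
E
python3 -c "
from h import *
plan(.403,.311,.2,51.5,60)"
```

```text
t 0.2 pos [0.2618 0.5946 0.2462] yaw 66.24 | shift units [-8.12 -6.75  1.55] | turn z units 1.842 | tilt fix units [-0.0075   0.00125] | F [-0.7 -0.1 -0.4] gap 1.000 j7 -0.07
```

Call:
{"method": "servo_tool", "body": {
  "moves": [
    [-1,-0.8,0.2,0,0,0],
    [-1,-0.8,0.2,0,0,0],
    [-1,-0.8,0.2,0,0,0],
    [-1,-0.8,0.2,0,0,0],
    [-1,-0.8,0.2,0,0,0]
  ],
  "jaw": 1,
  "newtons": 30
}}

```text
clock: 0.7
ee_pos: [0.3488, 0.4249, 0.2143]
ee_rot: [[-0.92, 0.393, -0.002], [0.393, 0.92, 0.003], [0.003, 0.002, -1.0]]
contact_force: [0.1, -0.3, 0.1]
finger_gap: 1.002
```

```bash
python3 -c "
from h import *
plan(.403,.311,.2,51.5,60)"
```

```text
t 0.7 pos [0.3488 0.4249 0.2143] yaw 66.88 | shift units [-3.16 -2.78  0.46] | turn z units 1.922 | tilt fix units [ 0.01375 -0.025  ] | F [ 0.1 -0.3  0.1] gap 1.002 j7 0.21
```

Call:
{"method": "servo_tool", "body": {
  "moves": [
    [-1,-0.9,0.2,0,0,0],
    [-1,-0.9,0.2,0,0,0],
    [-1,-0.9,0,0,0,0],
    [-0.15,-0.1,0,0,0,0.96],
    [0,0,0,0,0,0.96]
  ]
}}

```text
clock: 1.2
ee_pos: [0.4069, 0.2981, 0.2004]
ee_rot: [[-0.772, 0.635, -0.003], [0.635, 0.772, -0.0], [0.002, -0.002, -1.0]]
contact_force: [0.5, 0.9, -0.0]
finger_gap: 1.002
```

```bash
python3 -c "
from h import *
c=cap('wrist','w1.png'); print(w2px(c,[.403,.311,.098]),w2px(c,[.403,.311,0]))
plan(.403,.311,.2,51.5,60)"
```

```text
[333.22253562 220.41478212] [330.00631539 191.04620197]
t 1.2 pos [0.407  0.298  0.2003] yaw 50.19 | shift units [0.38 0.25 0.01] | turn z units -0.164 | tilt fix units [-0.0175  -0.01125] | F [ 0.  -0.9 -0.4] gap 0.997 j7 0.21
```

View pics/w1.png

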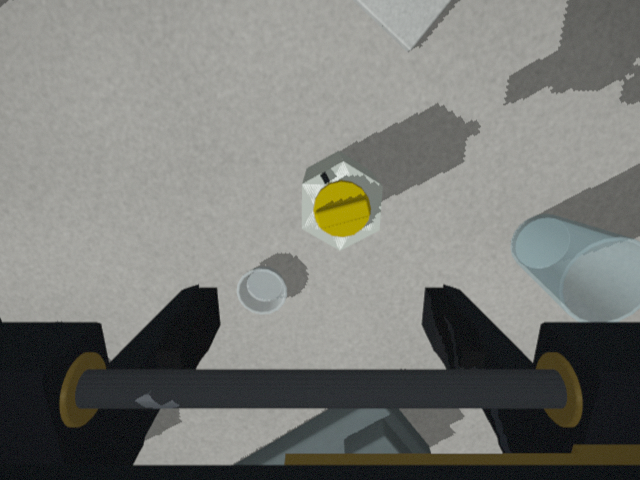

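```bash
python3 - <<'E'
from h import *
c=cap('wrist')
print(px2w(c,342,208,.087), px2w(c,342,206,.078))
p=px2w(c,342,208,.087)
im=rect(c,p[0],p[1],.078,.045,500); cv2.imwrite('pics/r1.png',im)
E
```

```text
[0.40277355 0.31934907 0.087     ] [0.40367604 0.31921869 0.078     ]
```

View pics/r1.png

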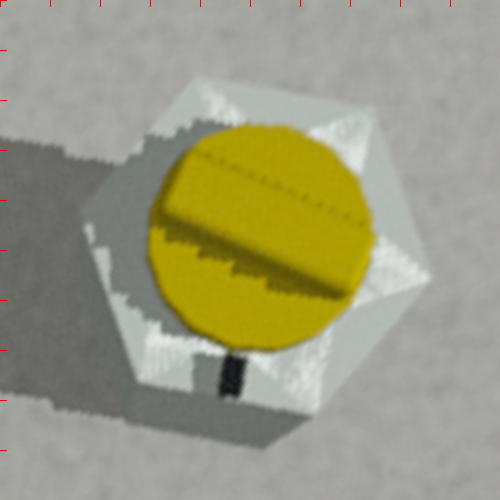

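```bash
python3 -c "
from h import *
plan(.4036,.3182,.053,49.4,60)"
```

```text
t 1.3 pos [0.4065 0.299  0.2004] yaw 50.90 | shift units [0.47 0.45 4.91] | turn z units 0.188 | tilt fix units [-0.015   -0.01125] | F [-0.3 -0.1  0.4] gap 0.996 j7 0.22
```

Call:
{"method": "servo_tool", "body": {
  "moves": [
    [0.47,0.45,0.9,0,0,0.18],
    [0,0,1,0,0,0],
    [0,0,1,0,0,0],
    [0,0,1,0,0,0],
    [0,0,0.9,0,0,0]
  ]
}}

```text
clock: 1.8
ee_pos: [0.4057, 0.3262, 0.0559]
ee_rot: [[-0.776, 0.631, 0.005], [0.631, 0.776, 0.01], [0.002, 0.011, -1.0]]
contact_force: [-0.1, -0.2, -0.9]
finger_gap: 0.997
```

```bash
python3 -c "
from h import *
plan(.4036,.3182,.053,49.4,60);cap('wrist','w2.png')"
```

```text
t 1.8 pos [0.4057 0.3262 0.0559] yaw 50.88 | shift units [-0.12 -0.25  0.1 ] | turn z units 0.185 | tilt fix units [ 0.07625 -0.01625] | F [-0.1 -0.2 -0.9] gap 0.997 j7 0.21
```

View pics/w2.png

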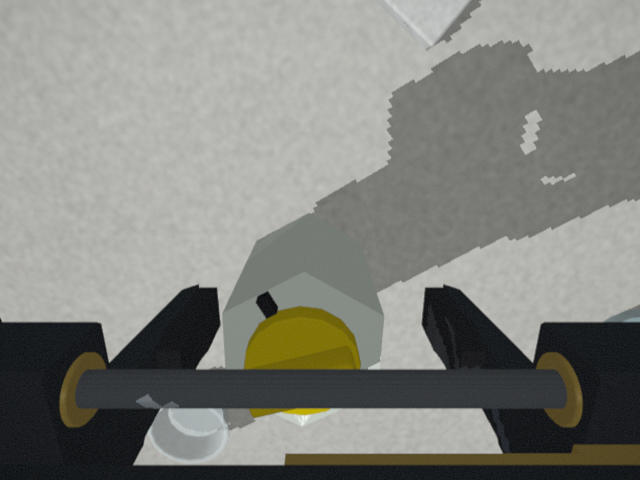

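Call:
{"method": "servo_tool", "body": {
  "moves": [
    [-0.12,-0.25,0.1,0.08,0,0.18],
    [0,0,0,0,0,0]
  ]
}}

```text
clock: 2.05
ee_pos: [0.4003, 0.3164, 0.0487]
ee_rot: [[-0.762, 0.647, -0.01], [0.647, 0.762, -0.005], [0.004, -0.01, -1.0]]
contact_force: [0.7, 0.8, 0.3]
finger_gap: 1.0
```

```bash
python3 -c "
from h import *
plan(.4036,.3182,.053,49.4,60)"
```

```text
t 2.0 pos [0.4003 0.3164 0.0487] yaw 49.69 | shift units [-0.04  0.12 -0.15] | turn z units 0.036 | tilt fix units [-0.07125 -0.03   ] | F [0.7 0.8 0.3] gap 1.000 j7 0.20
```

Call:
{"method": "servo_tool", "body": {
  "moves": [
    [0,0.1,-0.12,-0.06,0,0],
    [0,0,0,0,0,0],
    [0,0,0,0,0,0]
  ]
}}

```text
clock: 2.35
ee_pos: [0.4042, 0.3205, 0.0558]
ee_rot: [[-0.764, 0.646, 0.0], [0.646, 0.764, 0.006], [0.004, 0.005, -1.0]]
contact_force: [0.2, 0.2, -1.3]
finger_gap: 0.999
```

Call:
{"method": "servo_tool", "body": {
  "moves": [
    [0,0,0,0,0,0],
    [0,0,0,0,0,0],
    [0,0,0,0,0,0],
    [0,0,0,0,0,0],
    [0,0,0,0,0,0]
  ],
  "jaw": -1,
  "newtons": 35
}}

```text
clock: 2.85
ee_pos: [0.4043, 0.3205, 0.0573]
ee_rot: [[-0.764, 0.645, 0.001], [0.645, 0.764, 0.007], [0.004, 0.006, -1.0]]
contact_force: [-1.1, -0.6, 1.8]
finger_gap: 0.629
```

```bash
python3 -c "
from h import *
plan(.4036,.3182,.053,49.4,60);cap('wrist','w3.png')"
```

```text
t 2.9 pos [0.4043 0.3205 0.0573] yaw 49.81 | shift units [-0.03 -0.07  0.14] | turn z units 0.051 | tilt fix units [ 0.04    -0.02625] | F [-1.1 -0.6  1.8] gap 0.629 j7 0.20
```

View pics/w3.png

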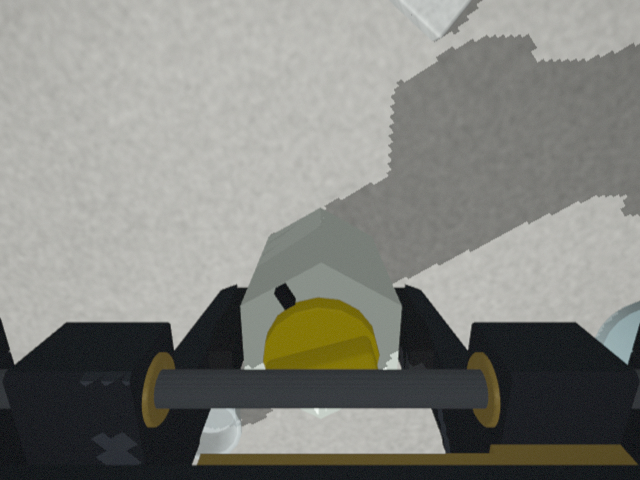

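```bash
python3 -c "
from h import *
s=robot.state();R=s['ee_rot'];p=s['ee_pos']
c=cap('wrist')
for u,v,o in [(321,263,.0323),(241,308,.0162),(402,307,.0162)]:
    q=px2w(c,u,v,.078); print((R.T@(q-p)*1000).round(1), 'center x', R[:,0]@(q-p)*1000-o*1000)
"
```

```text
[ 31.1  -0.5 -20.6] center x -1.1994051061351847
[ 14.2 -28.5 -20.8] center x -1.9728942943846235
[ 14.4  27.8 -20.5] center x -1.7554764396394358
```

Call:
{"method": "servo_tool", "body": {
  "moves": [
    [0,0,-0.5,0,0,0],
    [0,0,-1,0,0,0],
    [0,0,-1,0,0,0],
    [0,0,-1,0,0,0],
    [0,0,-1,0,0,0]
  ]
}}

```text
clock: 3.45
ee_pos: [0.4006, 0.3171, 0.1901]
ee_rot: [[-0.764, 0.645, -0.008], [0.645, 0.764, -0.002], [0.005, -0.007, -1.0]]
contact_force: [0.8, -0.2, -4.7]
finger_gap: 0.63
```

Call:
{"method": "servo_tool", "body": {
  "moves": [
    [0,0,-0.5,0,0,-1],
    [0,0,-0.5,0,0,-1],
    [0,0,0,0,0,-1],
    [0,0,0,0,0,-1],
    [0,0,0,0,0,-1]
  ]
}}

```text
clock: 3.95
ee_pos: [0.4016, 0.3186, 0.2239]
ee_rot: [[-1.0, -0.023, -0.003], [-0.023, 1.0, 0.003], [0.003, 0.003, -1.0]]
contact_force: [0.2, -0.6, -3.2]
finger_gap: 0.633
```

```bash
python3 -c "
from h import *
plan(.735,-.07,.25,90)"
```

```text
t 4.0 pos [0.4016 0.3186 0.2239] yaw 91.34 | shift units [-10.8  -13.21  -0.94] | turn z units 0.168 | tilt fix units [ 0.01875 -0.02375] | F [ 0.2 -0.6 -3.2] gap 0.633 j7 0.83
```

Call:
{"method": "servo_tool", "body": {
  "moves": [
    [-0.8,-0.95,-0.2,0,0,0],
    [-0.8,-0.95,-0.2,0,0,0],
    [-0.8,-0.95,-0.2,0,0,0],
    [-0.8,-0.95,-0.2,0,0,0],
    [-0.8,-0.95,-0.2,0,0,0]
  ]
}}

```text
clock: 4.45
ee_pos: [0.524, 0.1809, 0.2494]
ee_rot: [[-0.999, -0.042, -0.011], [-0.042, 0.999, 0.004], [0.011, 0.004, -1.0]]
contact_force: [1.5, 0.4, -3.3]
finger_gap: 0.638
```

Call:
{"method": "servo_tool", "body": {
  "moves": [
    [-0.8,-0.95,0,0,0,0],
    [-0.8,-0.95,0,0,0,0],
    [-0.8,-0.95,0,0,0,0],
    [-0.8,-0.95,0,0,0,0],
    [-0.8,-0.95,0,0,0,0]
  ]
}}

```text
clock: 4.95
ee_pos: [0.6531, 0.0379, 0.2442]
ee_rot: [[-0.999, -0.043, -0.014], [-0.043, 0.999, 0.004], [0.014, 0.005, -1.0]]
contact_force: [0.1, 0.8, -4.9]
finger_gap: 0.631
```

Call:
{"method": "servo_tool", "body": {
  "moves": [
    [-0.8,-0.95,0,0,0,0],
    [-0.8,-0.95,0,0,0,0],
    [-0.8,-0.95,0,0,0,0],
    [-0.4,-0.4,0,0,0,0],
    [0,0,0,0,0,0]
  ]
}}

```text
clock: 5.45
ee_pos: [0.7441, -0.0664, 0.2348]
ee_rot: [[-0.999, -0.037, -0.02], [-0.037, 0.999, 0.0], [0.02, 0.001, -1.0]]
contact_force: [-0.3, 0.8, -4.6]
finger_gap: 0.633
```

```bash
python3 -c "
from h import *
plan(.735,-.07,.25,90);c=cap('wrist','w4.png')
for p in [(.616,-.241),(.621,-.132),(.6285,-.023),(.6335,.086)]: print(w2px(c,[*p,.044]))"
```

```text
t 5.5 pos [ 0.7441 -0.0664  0.2348] yaw 92.15 | shift units [ 0.32 -0.11 -0.5 ] | turn z units 0.268 | tilt fix units [ 0.0075 -0.145 ] | F [-0.3  0.8 -4.6] gap 0.633 j7 1.69
[107.39203046  44.54361702]
[245.15537377  57.0735779 ]
[380.21763421  72.7231687 ]
[512.84906738  84.75684337]
```

View pics/w4.png

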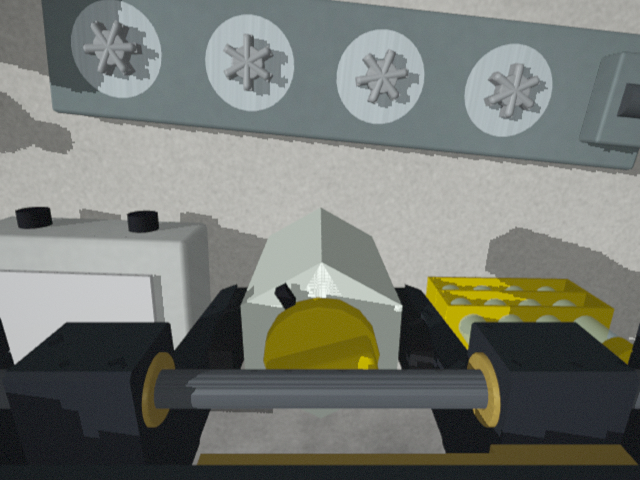

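```bash
cat > st.py <<'E'
from h import *
c=cap('wrist')
ims=[]
for p in [(.616,-.241),(.621,-.132),(.6285,-.023),(.6335,.086)]:
    ims.append(rect(c,p[0],p[1],.042,.04,400))
cv2.imwrite("pics/stubs.png",np.vstack([np.hstack(ims[:2]),np.hstack(ims[2:])])[:,:])
ims=[]
for p in [(.616,-.241),(.621,-.132),(.6285,-.023),(.6335,.086)]:
    im=rect(c,p[0],p[1],.030,.05,300)
    g=im[:,:,0].astype(float)
    ims.append(im)
cv2.imwrite("pics/stubs30.png",np.vstack([np.hstack(ims[:2]),np.hstack(ims[2:])]))
E
python3 st.py
```

```text
(no output)
```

View pics/stubs.png

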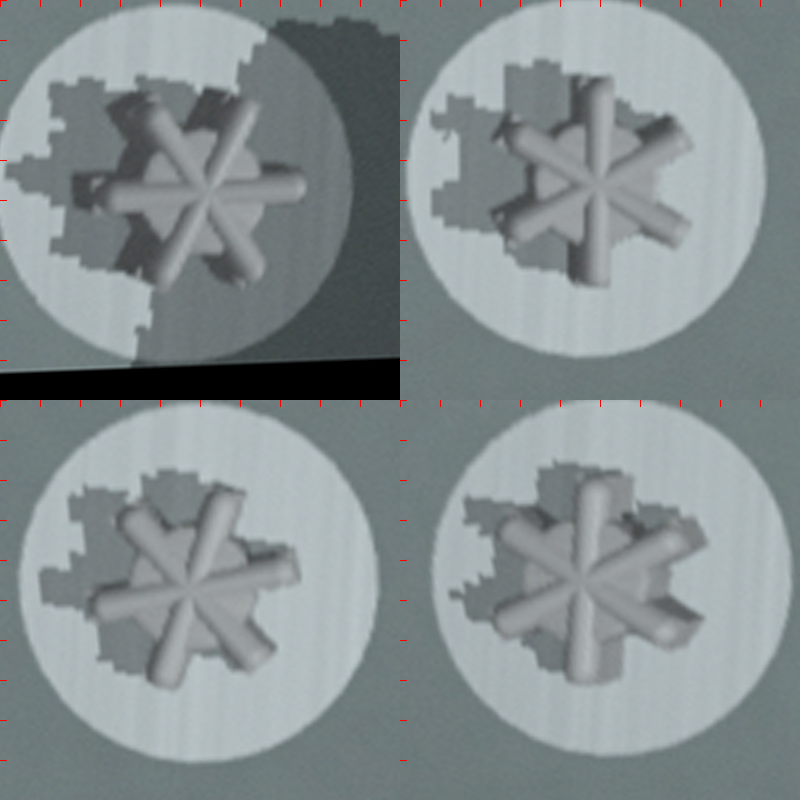

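View pics/stubs30.png

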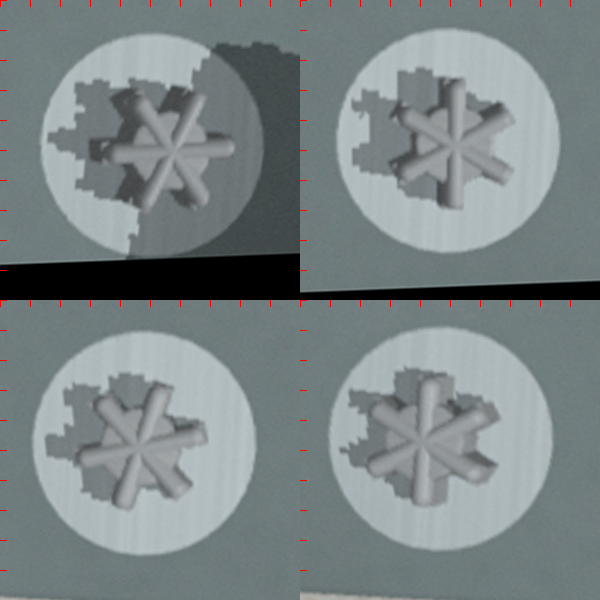

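```bash
python3 -c "
from h import *
plan(.6292,-.0215,.13,101.7)"
```

```text
t 5.5 pos [ 0.7427 -0.0638  0.2351] yaw 92.27 | shift units [3.65 1.55 3.59] | turn z units -1.178 | tilt fix units [ 0.02    -0.15375] | F [-1.2  0.5 -3. ] gap 0.636 j7 1.69
```

Call:
{"method": "servo_tool", "body": {
  "moves": [
    [0.9,0.4,0.3,0,-0.15,0],
    [0.9,0.4,0.3,0,0,0],
    [0.9,0.4,0.3,0,0,0],
    [0.9,0.4,0.3,0,0,0],
    [0,0,0.3,0,0,-1]
  ]
}}

```text
clock: 6.05
ee_pos: [0.6244, -0.0093, 0.1889]
ee_rot: [[-0.982, -0.19, -0.001], [-0.19, 0.982, 0.008], [-0.0, 0.008, -1.0]]
contact_force: [0.2, -0.4, -3.6]
finger_gap: 0.632
```

```bash
python3 -c "
from h import *
plan(.6292,-.0215,.13,101.7)"
```

```text
t 6.0 pos [ 0.6244 -0.0093  0.1889] yaw 100.93 | shift units [-0.08 -0.44  1.96] | turn z units -0.097 | tilt fix units [0.055  0.0025] | F [ 0.2 -0.4 -3.6] gap 0.632 j7 1.75
```

Call:
{"method": "servo_tool", "body": {
  "moves": [
    [-0.08,-0.4,0.6,0.05,0,-0.1],
    [0,0,0.7,0,0,0],
    [0,0,0.7,0,0,0],
    [0,0,0,0,0,0],
    [0,0,0,0,0,0]
  ]
}}

```text
clock: 6.55
ee_pos: [0.6236, -0.0101, 0.1287]
ee_rot: [[-0.975, -0.22, -0.001], [-0.22, 0.975, 0.006], [-0.0, 0.006, -1.0]]
contact_force: [0.2, -0.3, -3.7]
finger_gap: 0.629
```

```bash
python3 -c "
from h import *
plan(.6292,-.0215,.1,101.7);c=cap('wrist','w5.png')"
```

```text
t 6.5 pos [ 0.6236 -0.0101  0.1287] yaw 102.71 | shift units [-0.1  -0.42  0.96] | turn z units 0.127 | tilt fix units [0.04625 0.00125] | F [ 0.2 -0.3 -3.7] gap 0.629 j7 1.78
```

View pics/w5.png

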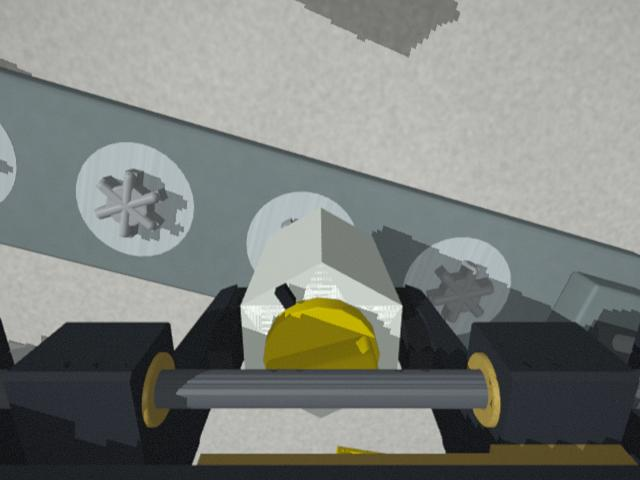

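Call:
{"method": "servo_tool", "body": {
  "moves": [
    [-0.1,-0.42,0,0.05,0,0.1],
    [0,0,0,0,0,0]
  ]
}}

```text
clock: 6.8
ee_pos: [0.6306, -0.0221, 0.131]
ee_rot: [[-0.978, -0.206, 0.003], [-0.206, 0.978, -0.001], [-0.003, -0.002, -1.0]]
contact_force: [-0.1, -0.6, -3.1]
finger_gap: 0.634
```

```bash
python3 -c "
from h import *
plan(.6292,-.0215,.1,101.7);c=cap('wrist','w5.png')
for z,p in [(.03,(.6308,-.0212))]:
  print(w2px(c,[*p,z]))
for u,v in [(302,192),(247,240),(76,193),(194,210),(130,142)]: print(px2w(c,u,v,.03))"
```

```text
t 6.8 pos [ 0.6306 -0.0221  0.131 ] yaw 101.91 | shift units [0.05 0.03 1.03] | turn z units 0.026 | tilt fix units [-0.0125   0.02125] | F [-0.1 -0.6 -3.1] gap 0.634 j7 1.78
[323.09205171 237.93460234]
[ 0.60314468 -0.04094362  0.03      ]
[ 0.64277285 -0.07071263  0.03      ]
[ 0.63387444 -0.18314198  0.03      ]
[ 0.62942468 -0.10760593  0.03      ]
[ 0.59434839 -0.15080837  0.03      ]
```

View pics/w5.png

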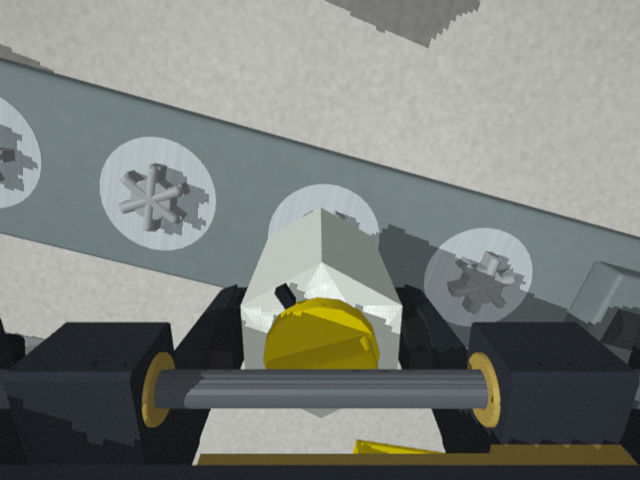

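```bash
python3 -c "
from h import *
c=cap('wrist')
print(px2w(c,157.5,193,.03),px2w(c,478.5,277.5,.03), w2px(c,[.6308,-.0212,.03]))
plan(.6292,-.0215,.1,101.7)"
```

```text
[ 0.62277065 -0.13021262  0.03      ] [0.63639201 0.09140142 0.03      ] [320.79523173 237.94224693]
t 6.9 pos [ 0.63   -0.02    0.1306] yaw 102.01 | shift units [ 0.04 -0.04  1.02] | turn z units 0.039 | tilt fix units [0.0025  0.01625] | F [-0.1  0.9 -3.2] gap 0.632 j7 1.78
```

Call:
{"method": "servo_tool", "body": {
  "moves": [
    [0.04,0,0.3,0,0,0.03],
    [0,0,0.3,0,0,0],
    [0,0,0.1,0,0,0],
    [0,0,0,0,0,0]
  ]
}}

```text
clock: 7.3
ee_pos: [0.6286, -0.02, 0.1078]
ee_rot: [[-0.979, -0.204, 0.002], [-0.204, 0.979, 0.001], [-0.002, 0.001, -1.0]]
contact_force: [-0.3, -0.6, -4.4]
finger_gap: 0.637
```

```bash
python3 -c "
from h import *
plan(.6287,-.0206,.1,101.7)"
```

```text
t 7.3 pos [ 0.6286 -0.02    0.1078] yaw 101.75 | shift units [ 0.   -0.02  0.26] | turn z units 0.006 | tilt fix units [0.0075  0.01625] | F [-0.3 -0.6 -4.4] gap 0.637 j7 1.77
```

Aligned; descend slowly.

Call:
{"method": "servo_tool", "body": {
  "moves": [
    [0,-0.02,0.15,0,0,0],
    [0,0,0.15,0,0,0],
    [0,0,0.15,0,0,0],
    [0,0,0.1,0,0,0]
  ]
}}

```text
clock: 7.7
ee_pos: [0.6289, -0.0205, 0.09]
ee_rot: [[-0.979, -0.204, 0.002], [-0.204, 0.979, 0.001], [-0.003, 0.001, -1.0]]
contact_force: [0.3, 0.0, -4.0]
finger_gap: 0.635
```

```bash
python3 -c "
from h import *
plan(.6287,-.0206,.0873,101.7)"
```

```text
t 7.7 pos [ 0.6289 -0.0205  0.09  ] yaw 101.76 | shift units [ 0.01 -0.    0.09] | turn z units 0.008 | tilt fix units [0.0075  0.01875] | F [ 0.3  0.  -4. ] gap 0.635 j7 1.78
```

Call:
{"method": "servo_tool", "body": {
  "moves": [
    [0,0,0.1,0,0,0],
    [0,0,0.05,0,0,0]
  ]
}}

```text
clock: 7.9
ee_pos: [0.6295, -0.0205, 0.0873]
ee_rot: [[-0.979, -0.204, 0.003], [-0.204, 0.979, 0.002], [-0.003, 0.001, -1.0]]
contact_force: [-8.1, 0.6, 22.1]
finger_gap: 0.632
```

```bash
python3 -c "
from h import *
plan(.6287,-.0206,.0873,101.7)"
```

```text
t 7.9 pos [ 0.6295 -0.0205  0.0873] yaw 101.74 | shift units [ 0.03  0.   -0.  ] | turn z units 0.005 | tilt fix units [0.00875 0.02125] | F [-8.1  0.6 22.1] gap 0.632 j7 1.78
```

Call:
{"method": "servo_tool", "body": {
  "moves": [
    [0,0,0,0,0,0],
    [0,0,0,0,0,0],
    [0,0,0,0,0,0],
    [0,0,0,0,0,0]
  ],
  "jaw": 1
}}

```text
clock: 8.3
ee_pos: [0.6318, -0.0206, 0.0893]
ee_rot: [[-0.979, -0.203, 0.008], [-0.203, 0.979, 0.002], [-0.008, 0.0, -1.0]]
contact_force: [0.4, 0.2, -0.1]
finger_gap: 0.969
```

Call:
{"method": "servo_tool", "body": {
  "moves": [
    [0,0,-0.5,0,0,0],
    [0,0,-1,0,0,0],
    [0,0,-1,0,0,0],
    [0,0,-0.6,0,0,0],
    [0,0,0,0,0,0]
  ]
}}

```text
clock: 8.8
ee_pos: [0.6313, -0.0207, 0.1888]
ee_rot: [[-0.979, -0.203, 0.008], [-0.203, 0.979, 0.002], [-0.009, 0.0, -1.0]]
contact_force: [0.0, -0.4, 0.8]
finger_gap: 0.999
```

```bash
python3 -c "
from h import *
c=cap('wrist','w6.png');plan(.6287,-.0206,.16,101.7)
cv2.imwrite('pics/r6.png',rect(c,.630,-.0205,.108,.045,500))"
```

```text
t 8.8 pos [ 0.6307 -0.0207  0.1875] yaw 101.73 | shift units [0.07 0.02 0.92] | turn z units 0.004 | tilt fix units [0.00375 0.05   ] | F [-0.1 -0.1 -0.4] gap 1.000 j7 1.77
```

View pics/w6.png

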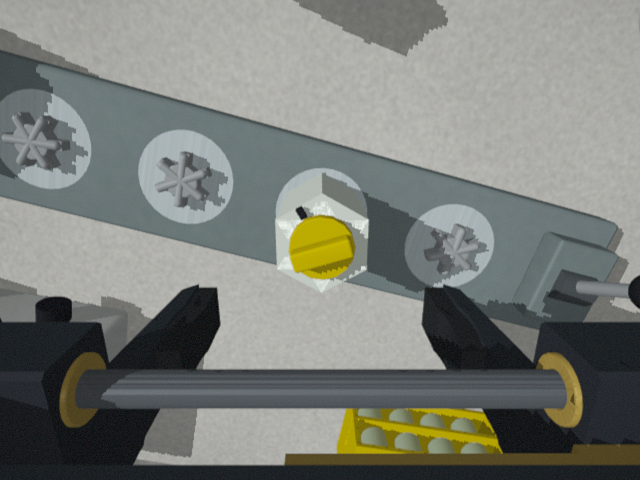

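View pics/r6.png

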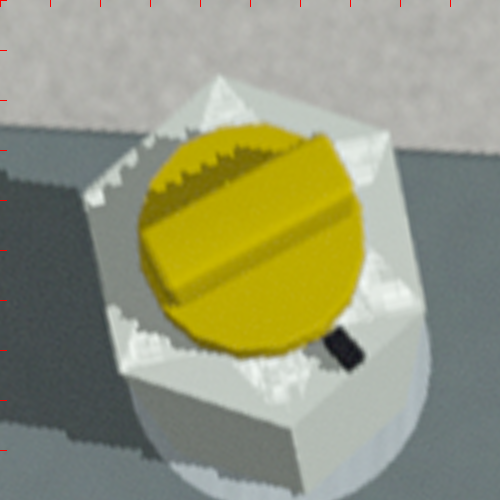

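Call:
{"method": "servo_tool", "body": {
  "moves": [
    [0,0,0,0,0.05,1],
    [0,0,0,0,0,1],
    [0,0,0,0,0,1],
    [0,0,0,0,0,1],
    [0,0,0,0,0,1]
  ]
}}

```text
clock: 9.35
ee_pos: [0.6275, -0.0209, 0.1828]
ee_rot: [[-0.868, 0.496, -0.008], [0.496, 0.868, 0.001], [0.007, -0.003, -1.0]]
contact_force: [0.2, -0.5, -0.4]
finger_gap: 1.001
```

Call:
{"method": "servo_tool", "body": {
  "moves": [
    [0,0,0.2,0,0,1],
    [0,0,0.2,0,0,1],
    [0,0,0.2,0,0,1],
    [0,0,0.2,0,0,1],
    [0,0,0,0,0,0.1]
  ]
}}

```text
clock: 9.85
ee_pos: [0.6234, -0.0207, 0.152]
ee_rot: [[-0.438, 0.899, -0.017], [0.899, 0.438, -0.001], [0.007, -0.015, -1.0]]
contact_force: [-0.5, 0.5, 0.2]
finger_gap: 1.0
```

```bash
python3 -c "
from h import *
plan(.6297,-.0212,.1255,28.5)"
```

```text
t 9.8 pos [ 0.6234 -0.0207  0.152 ] yaw 25.98 | shift units [-0.11  0.2   0.88] | turn z units -0.315 | tilt fix units [-0.11    -0.04875] | F [-0.5  0.5  0.2] gap 1.000 j7 0.64
```

Call:
{"method": "servo_tool", "body": {
  "moves": [
    [-0.11,0.2,0,-0.11,-0.05,-0.28],
    [0,0,0,0,0,0]
  ]
}}

```text
clock: 10.05
ee_pos: [0.6292, -0.0209, 0.1503]
ee_rot: [[-0.479, 0.878, -0.003], [0.878, 0.479, -0.001], [0.001, -0.003, -1.0]]
contact_force: [0.0, 0.4, 0.2]
finger_gap: 0.996
```

```bash
python3 -c "
from h import *
plan(.6297,-.0212,.1255,28.5);c=cap('wrist','w7.png')
cv2.imwrite('pics/r7.png',rect(c,.630,-.0205,.128,.045,500))"
```

```text
t 10.1 pos [ 0.6292 -0.0209  0.1503] yaw 28.62 | shift units [-0.02  0.01  0.83] | turn z units 0.015 | tilt fix units [-0.02  -0.005] | F [0.  0.4 0.2] gap 0.996 j7 0.68
```

View pics/w7.png

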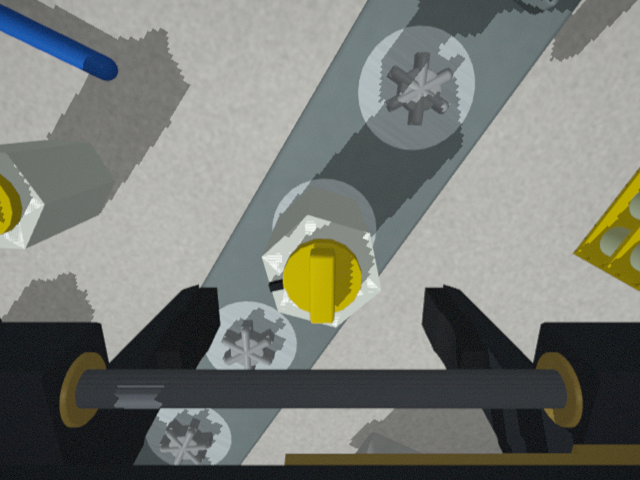

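Call:
{"method": "servo_tool", "body": {
  "moves": [
    [-0.02,0,0.4,0,0,0],
    [0,0,0.35,0,0,0],
    [0,0,0.05,0,0,0],
    [0,0,0,0,0,0]
  ]
}}

```text
clock: 10.5
ee_pos: [0.628, -0.0216, 0.1235]
ee_rot: [[-0.479, 0.878, -0.006], [0.878, 0.479, -0.0], [0.002, -0.005, -1.0]]
contact_force: [-0.3, -1.4, 0.1]
finger_gap: 0.998
```

Call:
{"method": "servo_tool", "body": {
  "moves": [
    [0,0,0,0,0,0],
    [0,0,0,0,0,0],
    [0,0,0,0,0,0],
    [0,0,0,0,0,0],
    [0,0,0,0,0,0]
  ],
  "jaw": -1,
  "newtons": 30
}}

```text
clock: 11.0
ee_pos: [0.6284, -0.0217, 0.1241]
ee_rot: [[-0.479, 0.878, -0.005], [0.878, 0.479, -0.0], [0.002, -0.004, -1.0]]
contact_force: [1.0, 0.4, 0.4]
finger_gap: 0.571
```

```bash
python3 -c "
from h import *
plan(.6297,-.0212,.1255,28.5);print(robot.state()['moment'])"
```

```text
t 11.0 pos [ 0.6284 -0.0217  0.1241] yaw 28.61 | shift units [-0.01  0.04 -0.05] | turn z units 0.014 | tilt fix units [-0.03125 -0.015  ] | F [1.  0.4 0.4] gap 0.571 j7 0.70
[-0.0675488 -0.0073535 -0.0153344]
```

Call:
{"method": "servo_tool", "body": {
  "moves": [
    [0,0,0,0,0,0],
    [0,0,0,0,0,0],
    [0,0,0,0,0,0],
    [0,0,0,0,0,0],
    [0,0,0,0,0,0]
  ]
}}

```text
clock: 11.5
ee_pos: [0.6301, -0.0211, 0.1254]
ee_rot: [[-0.479, 0.878, -0.001], [0.878, 0.479, 0.0], [0.001, -0.001, -1.0]]
contact_force: [1.6, -0.1, 2.3]
finger_gap: 0.132
```

```bash
python3 -c "
from h import *
plan(.6297,-.0212,.1255,28.5);print(robot.state()['moment'])"
```

```text
t 11.5 pos [ 0.6301 -0.0211  0.1254] yaw 28.64 | shift units [ 0.   -0.01 -0.  ] | turn z units 0.018 | tilt fix units [-0.00625 -0.005  ] | F [ 1.6 -0.1  2.3] gap 0.132 j7 0.70
[ 0.08959615 -0.13903126 -0.00819107]
```

Call:
{"method": "servo_tool", "body": {
  "moves": [
    [0,0,0,0,0,0.9],
    [0,0,0,0,0,0.9],
    [0,0,0,0,0,0.9],
    [0,0,0,0,0,0.9],
    [0,0,0,0,0,0.9]
  ]
}}

```text
clock: 12.0
ee_pos: [0.6305, -0.0214, 0.1254]
ee_rot: [[0.15, 0.989, -0.0], [0.989, -0.15, 0.001], [0.001, -0.0, -1.0]]
contact_force: [1.5, 0.8, 0.7]
finger_gap: 0.134
```

```bash
python3 -c "
from h import *
plan(.6301,-.0211,.1254,-46.6);print(robot.state()['moment'])"
```

```text
t 12.0 pos [ 0.6305 -0.0214  0.1254] yaw -8.62 | shift units [ 0.01 -0.01  0.  ] | turn z units 4.747 | tilt fix units [-0.00125 -0.005  ] | F [1.5 0.8 0.7] gap 0.134 j7 0.16
[ 0.12456585 -0.09776418  0.14197738]
```

Call:
{"method": "servo_tool", "body": {
  "moves": [
    [0,0,0,0,0,0.9],
    [0,0,0,0,0,0.9],
    [0,0,0,0,0,0.9],
    [0,0,0,0,0,0.9],
    [0,0,0,0,0,0.8]
  ]
}}

```text
clock: 12.5
ee_pos: [0.6304, -0.021, 0.1254]
ee_rot: [[0.71, 0.704, -0.0], [0.704, -0.71, 0.001], [0.0, -0.001, -1.0]]
contact_force: [0.7, 0.5, 0.7]
finger_gap: 0.133
```

```bash
python3 -c "
from h import *
plan(.6301,-.0211,.1254,-46.6);print(robot.state()['moment'])"
```

```text
t 12.5 pos [ 0.6304 -0.021   0.1254] yaw -45.25 | shift units [-0.01 -0.    0.  ] | turn z units 0.169 | tilt fix units [-0.00625 -0.0025 ] | F [0.7 0.5 0.7] gap 0.133 j7 -0.37
[-0.01655685  0.03231111  0.0937652 ]
```

Call:
{"method": "servo_tool", "body": {
  "moves": [
    [0,0,0,0,0,0.4],
    [0,0,0,0,0,0.4]
  ]
}}

```text
clock: 12.7
ee_pos: [0.6304, -0.021, 0.1254]
ee_rot: [[0.788, 0.616, -0.001], [0.616, -0.788, 0.0], [-0.0, -0.001, -1.0]]
contact_force: [0.0, 0.6, 1.5]
finger_gap: 0.13
```

```bash
python3 -c "
from h import *
plan(.6301,-.0211,.1254,-46.6);print(robot.state()['moment'])"
```

```text
t 12.7 pos [ 0.6304 -0.021   0.1254] yaw -51.99 | shift units [-0.01 -0.    0.  ] | turn z units -0.674 | tilt fix units [-0.00375  0.00125] | F [0.  0.6 1.5] gap 0.130 j7 -0.46
[0.03371315 0.05035741 0.09403992]
```

Call:
{"method": "servo_tool", "body": {
  "moves": [
    [0,0,0,0,0,0.4],
    [0,0,0,0,0,0.3]
  ]
}}

```text
clock: 12.9
ee_pos: [0.6305, -0.0209, 0.1254]
ee_rot: [[0.846, 0.533, -0.0], [0.533, -0.846, 0.0], [-0.0, -0.0, -1.0]]
contact_force: [1.4, 0.8, 0.2]
finger_gap: 0.135
```

```bash
python3 -c "
from h import *
c=cap('wrist','w8.png')
cv2.imwrite('pics/r8.png',rect(c,.630,-.0205,.108,.045,500))
plan(.6301,-.0211,.1254,-46.6);print(robot.state()['moment'])"
```

```text
t 12.9 pos [ 0.6305 -0.0208  0.1254] yaw -57.88 | shift units [-0.02  0.    0.  ] | turn z units -1.410 | tilt fix units [-0.00125  0.00375] | F [ 1.2 -0.2  2.5] gap 0.136 j7 -0.55
[ 0.04629687 -0.03472677  0.41789911]
```

View pics/w8.png

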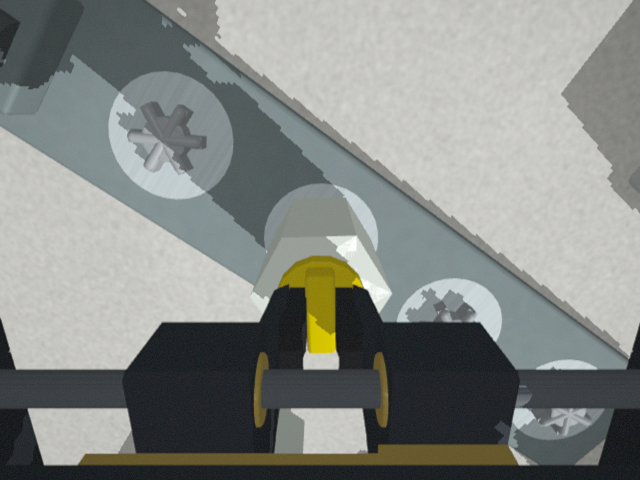

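Call:
{"method": "servo_tool", "body": {
  "moves": [
    [0,0,0,0,0,0.1],
    [0,0,0,0,0,0]
  ]
}}

```text
clock: 13.15
ee_pos: [0.6305, -0.0208, 0.1254]
ee_rot: [[0.853, 0.522, -0.001], [0.522, -0.853, -0.001], [-0.001, 0.0, -1.0]]
contact_force: [0.5, -0.0, 1.3]
finger_gap: 0.134
```

Call:
{"method": "servo_tool", "body": {
  "moves": [
    [0,0,0,0,0,0],
    [0,0,0,0,0,0],
    [0,0,0,0,0,0],
    [0,0,-0.3,0,0,0],
    [0,0,-1,0,0,0]
  ],
  "jaw": 1
}}

```text
clock: 13.65
ee_pos: [0.6264, -0.0207, 0.1613]
ee_rot: [[0.854, 0.521, -0.011], [0.521, -0.854, 0.0], [-0.009, -0.006, -1.0]]
contact_force: [-0.3, 0.4, 0.5]
finger_gap: 0.563
```

Call:
{"method": "servo_tool", "body": {
  "moves": [
    [0,0,-1,0,0,0],
    [0,0,-1,0,0,0],
    [0,0,-1,0,0,0],
    [0,0,0,0,0,0]
  ]
}}

```text
clock: 14.05
ee_pos: [0.6283, -0.0222, 0.2601]
ee_rot: [[0.855, 0.519, -0.006], [0.519, -0.855, -0.0], [-0.005, -0.003, -1.0]]
contact_force: [0.2, -0.3, 0.3]
finger_gap: 0.924
```

```bash
python3 -c "
from h import *
c=cap('wrist','w9.png');plan(.6287,-.0206,.16,101.7)
cv2.imwrite('pics/r9.png',rect(c,.630,-.0205,.108,.045,500))
c=cap('top','top9.png')"
```

```text
t 14.1 pos [ 0.6274 -0.0218  0.2581] yaw -58.74 | shift units [0.08 0.   3.27] | turn z units 2.445 | tilt fix units [-0.0325  0.055 ] | F [-0.8 -0.4 -0.3] gap 0.968 j7 -0.65
```

View pics/r9.png

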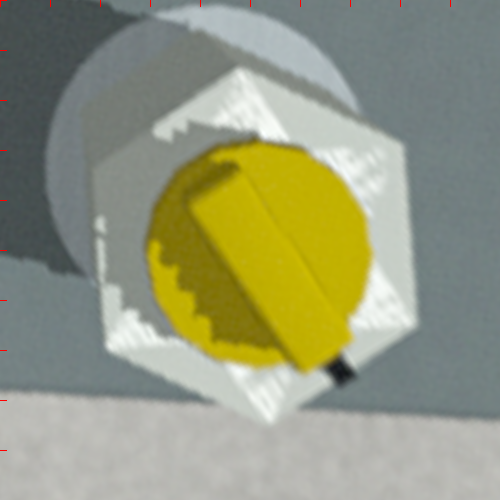

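View pics/top9.png

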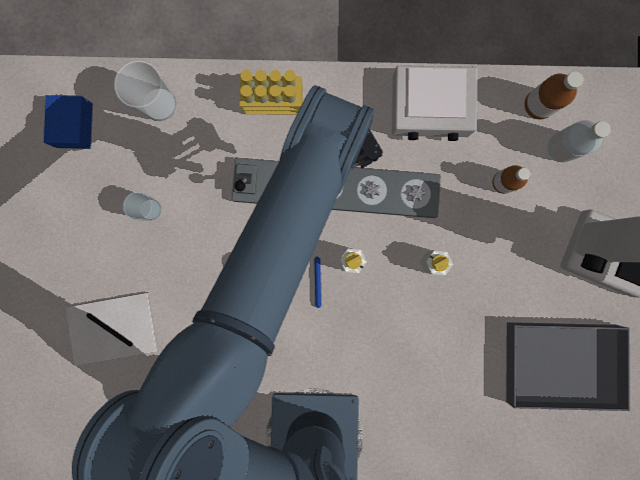

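```bash
python3 -c "
from h import *
plan(.43,-.075,.21,-60)"
```

```text
t 14.2 pos [ 0.6265 -0.0214  0.2563] yaw -58.72 | shift units [-6.51 -1.86  1.62] | turn z units 0.159 | tilt fix units [-0.04375  0.07125] | F [ 1.1  1.  -0.6] gap 0.998 j7 -0.65
```

Call:
{"method": "servo_tool", "body": {
  "moves": [
    [-1,-0.25,0.2,0,0.06,0],
    [-1,-0.25,0.2,0,0,0],
    [-1,-0.25,0.2,0,0,0],
    [-1,-0.25,0.2,0,0,0],
    [-1,-0.25,0.2,0,0,0.15]
  ]
}}

```text
clock: 14.65
ee_pos: [0.4731, -0.0662, 0.221]
ee_rot: [[0.863, 0.506, -0.011], [0.506, -0.863, 0.003], [-0.008, -0.008, -1.0]]
contact_force: [-0.4, 0.2, -0.2]
finger_gap: 1.001
```

Call:
{"method": "servo_tool", "body": {
  "moves": [
    [-0.8,-0.2,0.2,0,0,0],
    [-0.8,-0.2,0.2,0,0,0],
    [0,0,0,0,0,0],
    [0,0,0,0,0,0]
  ]
}}

```text
clock: 15.05
ee_pos: [0.4153, -0.0803, 0.205]
ee_rot: [[0.864, 0.502, -0.022], [0.502, -0.865, 0.005], [-0.017, -0.016, -1.0]]
contact_force: [-0.1, 0.7, 0.5]
finger_gap: 1.002
```

```bash
cat > lk.py <<'E'
import sys
from h import *
x,y,z=map(float,sys.argv[1:4]); n=sys.argv[4]
c=cap('wrist','w%s.png'%n); cv2.imwrite('pics/r%s.png'%n,rect(c,x,y,z,.045,500))
plan(x,y,z,0)
E
python3 lk.py .447 -.083 .078 10
```

```text
t 15.1 pos [ 0.4151 -0.0803  0.2049] yaw -59.85 | shift units [0.95 0.68 4.2 ] | turn z units -7.481 | tilt fix units [-0.1125  0.125 ] | F [-0.6 -0.5 -0. ] gap 0.998 j7 -0.56
```

View pics/r10.png

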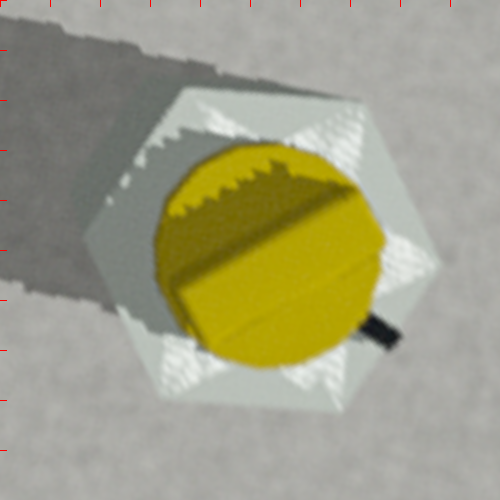

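View pics/w10.png

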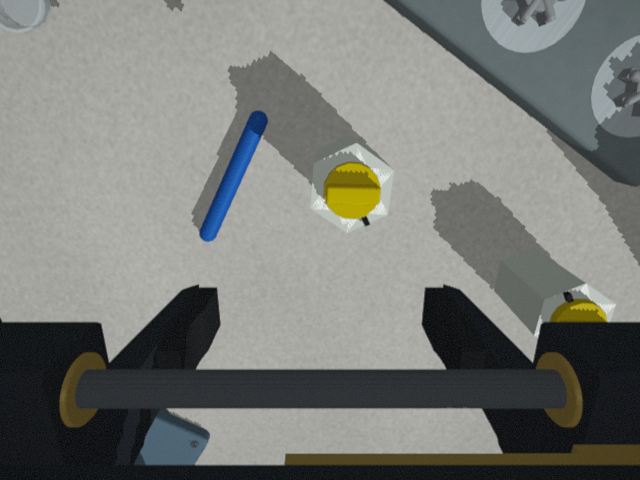

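Call:
{"method": "servo_tool", "body": {
  "moves": [
    [0,0,0,-0.11,0.12,0.5],
    [0,0,0,0,0,0]
  ]
}}

```text
clock: 15.3
ee_pos: [0.4167, -0.0801, 0.2049]
ee_rot: [[0.898, 0.441, -0.0], [0.441, -0.898, -0.002], [-0.001, 0.002, -1.0]]
contact_force: [-0.4, -0.0, 0.2]
finger_gap: 0.999
```

```bash
python3 -c "
from h import *
plan(.447,-.0853,.054,-64)"
```

```text
t 15.3 pos [ 0.4167 -0.0801  0.2049] yaw -63.86 | shift units [0.84 0.59 5.03] | turn z units 0.018 | tilt fix units [0.015   0.00875] | F [-0.4 -0.   0.2] gap 0.999 j7 -0.63
```

Call:
{"method": "servo_tool", "body": {
  "moves": [
    [0.84,0.59,0,0,0,0],
    [0,0,0.7,0,0,0],
    [0,0,0.7,0,0,0],
    [0,0,0,0,0,0]
  ]
}}

```text
clock: 15.7
ee_pos: [0.4524, -0.0835, 0.1617]
ee_rot: [[0.892, 0.451, 0.001], [0.451, -0.892, -0.002], [-0.0, 0.003, -1.0]]
contact_force: [-0.3, 0.2, -0.0]
finger_gap: 0.999
```

```bash
python3 -c "
from h import *
plan(.447,-.0853,.054,-64)"
```

```text
t 15.7 pos [ 0.4524 -0.0835  0.1617] yaw -63.16 | shift units [-0.19 -0.04  3.59] | turn z units 0.104 | tilt fix units [0.01875 0.00125] | F [-0.3  0.2 -0. ] gap 0.999 j7 -0.51
```

Call:
{"method": "servo_tool", "body": {
  "moves": [
    [-0.19,-0.04,0.6,0,0,0.1],
    [0,0,0.9,0,0,0],
    [0,0,0.9,0,0,0],
    [0,0,0.9,0,0,0],
    [0,0,0,0,0,0]
  ]
}}

```text
clock: 16.2
ee_pos: [0.4525, -0.0845, 0.0625]
ee_rot: [[0.895, 0.447, 0.005], [0.447, -0.895, -0.001], [0.004, 0.004, -1.0]]
contact_force: [-0.1, 0.1, 0.6]
finger_gap: 1.005
```

```bash
python3 -c "
from h import *
plan(.447,-.0853,.054,-64)"
```

```text
t 16.2 pos [ 0.4525 -0.0845  0.0625] yaw -63.46 | shift units [-0.18 -0.06  0.28] | turn z units 0.067 | tilt fix units [ 0.02625 -0.02875] | F [-0.1  0.1  0.6] gap 1.005 j7 -0.33
```

Call:
{"method": "servo_tool", "body": {
  "moves": [
    [-0.18,-0.05,0.25,0,0,0.06],
    [0,0,0,0,0,0]
  ]
}}

```text
clock: 16.4
ee_pos: [0.4482, -0.0859, 0.0563]
ee_rot: [[0.898, 0.44, 0.007], [0.44, -0.898, -0.001], [0.006, 0.004, -1.0]]
contact_force: [-1.6, -0.3, 0.7]
finger_gap: 1.0
```

Call:
{"method": "servo_tool", "body": {
  "moves": [
    [0,0,0,0,0,0],
    [0,0,0,0,0,0],
    [0,0,0,0,0,0],
    [0,0,0,0,0,0],
    [0,0,0,0,0,0]
  ],
  "jaw": -1,
  "newtons": 35
}}

```text
clock: 16.9
ee_pos: [0.4501, -0.0853, 0.0593]
ee_rot: [[0.897, 0.441, 0.011], [0.441, -0.897, -0.0], [0.01, 0.005, -1.0]]
contact_force: [-0.1, -0.5, -2.7]
finger_gap: 0.633
```

```bash
cat > off.py <<'E'
from h import *
s=robot.state();R=s['ee_rot'];p=s['ee_pos']
plan(p[0],p[1],p[2],0)
E
python3 off.py; python3 -c "
from h import *
cap('wrist','w11.png')"
```

```text
t 16.9 pos [ 0.4501 -0.0853  0.0593] yaw -63.82 | shift units [0. 0. 0.] | turn z units -7.978 | tilt fix units [ 0.0375 -0.0725] | F [-0.1 -0.5 -2.7] gap 0.633 j7 -0.32
```

View pics/w11.png

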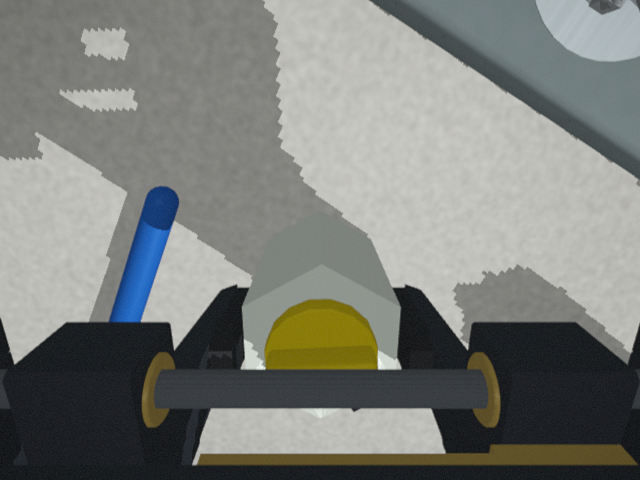

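```bash
python3 -c "
from h import *
s=robot.state();R=s['ee_rot'];p=s['ee_pos']
c=cap('wrist')
for u,v,o in [(321,265,.0323),(242,310,.0162),(401,309,.0162)]:
    q=px2w(c,u,v,.078); d=R.T@(q-p)*1000; print(d.round(1), 'center x', d[0]-o*1000)
"
```

```text
[ 29.3   0.7 -18.5] center x -3.038328539855108
[ 12.1 -27.5 -18.8] center x -4.094898871637236
[ 12.3  29.2 -18.5] center x -3.881000714119267
```

Call:
{"method": "servo_tool", "body": {
  "moves": [
    [0,0,-0.5,0,0,0],
    [0,0,-1,0,0,0],
    [0,0,-1,0,0,0],
    [0,0,-1,0,0,0],
    [0,0,-1,0,0,0]
  ]
}}

```text
clock: 17.5
ee_pos: [0.4447, -0.0856, 0.1945]
ee_rot: [[0.898, 0.44, 0.0], [0.44, -0.898, -0.002], [-0.0, 0.002, -1.0]]
contact_force: [0.1, 0.6, -2.4]
finger_gap: 0.631
```

```bash
python3 -c "
from h import *
plan(.6238,-.1309,.14,-60.7)"
```

```text
t 17.5 pos [ 0.4447 -0.0856  0.1945] yaw -63.93 | shift units [4.7  3.98 1.82] | turn z units -0.403 | tilt fix units [0.0125  0.00375] | F [ 0.1  0.6 -2.4] gap 0.631 j7 -0.57
```

Call:
{"method": "servo_tool", "body": {
  "moves": [
    [0.9,0.75,0,0,0,0],
    [0.9,0.75,0,0,0,0],
    [0.9,0.75,0,0,0,0],
    [0.9,0.75,0,0,0,0],
    [0.9,0.75,0,0,0,-0.4]
  ]
}}

```text
clock: 18.0
ee_pos: [0.6183, -0.1242, 0.1976]
ee_rot: [[0.87, 0.493, 0.002], [0.493, -0.87, 0.005], [0.004, -0.003, -1.0]]
contact_force: [-0.0, -0.1, -1.4]
finger_gap: 0.63
```

```bash
python3 -c "
from h import *
plan(.6267,-.1293,.14,-60.7)"
```

```text
t 18.0 pos [ 0.6183 -0.1242  0.1976] yaw -60.45 | shift units [0.15 0.29 1.92] | turn z units 0.032 | tilt fix units [-0.02375 -0.03125] | F [-0.  -0.1 -1.4] gap 0.630 j7 -0.47
```

Call:
{"method": "servo_tool", "body": {
  "moves": [
    [0.15,0.29,0,0,0,0],
    [0,0,0.6,0,0,0],
    [0,0,0.6,0,0,0],
    [0,0,0.6,0,0,0],
    [0,0,0,0,0,0]
  ]
}}

```text
clock: 18.5
ee_pos: [0.6246, -0.1297, 0.1359]
ee_rot: [[0.871, 0.492, -0.004], [0.492, -0.871, 0.004], [-0.001, -0.005, -1.0]]
contact_force: [-0.5, -0.2, -2.7]
finger_gap: 0.631
```

```bash
python3 -c "
from h import *
plan(.6267,-.1293,.14,-60.7);cap('wrist','w12.png')"
```

```text
t 18.5 pos [ 0.6246 -0.1297  0.1359] yaw -60.54 | shift units [ 0.07  0.02 -0.14] | turn z units 0.020 | tilt fix units [-0.03875  0.0075 ] | F [-0.5 -0.2 -2.7] gap 0.631 j7 -0.43
```

View pics/w12.png

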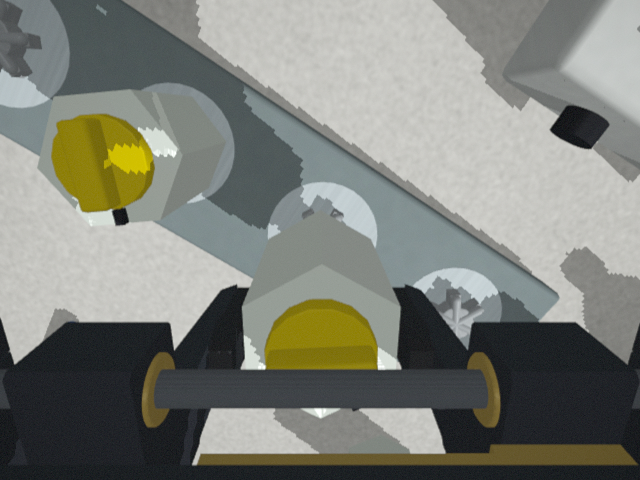

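Call:
{"method": "servo_tool", "body": {
  "moves": [
    [0.07,0.02,0.3,-0.04,0,0],
    [0,0,0.3,0,0,0],
    [0,0,0.2,0,0,0],
    [0,0,0,0,0,0]
  ]
}}

```text
clock: 18.95
ee_pos: [0.6269, -0.1291, 0.1125]
ee_rot: [[0.871, 0.491, 0.002], [0.491, -0.871, -0.001], [0.001, 0.002, -1.0]]
contact_force: [0.4, 0.2, -2.4]
finger_gap: 0.631
```

```bash
python3 -c "
from h import *
plan(.6267,-.1293,.1033,-60.7)"
```

```text
t 18.9 pos [ 0.6269 -0.1291  0.1125] yaw -60.58 | shift units [-0.01  0.    0.31] | turn z units 0.015 | tilt fix units [ 0.01625 -0.0075 ] | F [ 0.4  0.2 -2.4] gap 0.631 j7 -0.41
```

Call:
{"method": "servo_tool", "body": {
  "moves": [
    [0,0,0.15,0,0,0.02],
    [0,0,0.15,0,0,0],
    [0,0,0.15,0,0,0],
    [0,0,0.1,0,0,0]
  ]
}}

```text
clock: 19.35
ee_pos: [0.6279, -0.1295, 0.0958]
ee_rot: [[0.873, 0.489, 0.004], [0.489, -0.873, -0.002], [0.003, 0.004, -1.0]]
contact_force: [-0.4, 0.9, -3.0]
finger_gap: 0.631
```

```bash
python3 -c "
from h import *
plan(.6267,-.1293,.0893,-60.7)"
```

```text
t 19.4 pos [ 0.6279 -0.1295  0.0958] yaw -60.75 | shift units [-0.03 -0.02  0.22] | turn z units -0.007 | tilt fix units [ 0.02625 -0.02   ] | F [-0.4  0.9 -3. ] gap 0.631 j7 -0.40
```

Going in (below the 0.1033 contact level, no force).

Call:
{"method": "servo_tool", "body": {
  "moves": [
    [-0.03,0,0.12,0,0,0],
    [0,0,0.12,0,0,0],
    [0,0,0.05,0,0,0]
  ]
}}

```text
clock: 19.65
ee_pos: [0.627, -0.1302, 0.0892]
ee_rot: [[0.873, 0.488, 0.004], [0.488, -0.873, 0.0], [0.003, 0.002, -1.0]]
contact_force: [-6.9, 4.7, 19.2]
finger_gap: 0.633
```

```bash
python3 -c "
from h import *
plan(.6267,-.1293,.0893,-60.7)"
```

```text
t 19.6 pos [ 0.627  -0.1302  0.0892] yaw -60.76 | shift units [ 0.01 -0.03 -0.  ] | turn z units -0.007 | tilt fix units [ 0.0125 -0.025 ] | F [-6.9  4.7 19.2] gap 0.633 j7 -0.40
```

Home. Release and rise.

Call:
{"method": "servo_tool", "body": {
  "moves": [
    [0,0,0,0,0,0],
    [0,0,0,0,0,0],
    [0,0,0,0,0,0],
    [0,0,0,0,0,0]
  ],
  "jaw": 1
}}

```text
clock: 20.05
ee_pos: [0.6282, -0.131, 0.0905]
ee_rot: [[0.873, 0.488, 0.007], [0.488, -0.873, -0.0], [0.006, 0.004, -1.0]]
contact_force: [-0.4, 0.3, -0.1]
finger_gap: 0.969
```

Call:
{"method": "servo_tool", "body": {
  "moves": [
    [0,0,-0.5,0,0,0],
    [0,0,-1,0,0,0],
    [0,0,-1,0,0,0],
    [0,0,-0.6,0,0,0],
    [0,0,0,0,0,0]
  ]
}}

```text
clock: 20.55
ee_pos: [0.6274, -0.1317, 0.1896]
ee_rot: [[0.873, 0.487, 0.007], [0.487, -0.873, -0.001], [0.005, 0.004, -1.0]]
contact_force: [0.2, 0.4, -1.2]
finger_gap: 0.996
```

```bash
python3 lk.py .6238 -.1309 .108 13
```

```text
t 20.6 pos [ 0.6269 -0.1314  0.1883] yaw -60.83 | shift units [-0.09 -0.07  2.68] | turn z units -7.604 | tilt fix units [ 0.025 -0.03 ] | F [ 0.5  0.  -0.2] gap 1.005 j7 -0.46
```

View pics/r13.png

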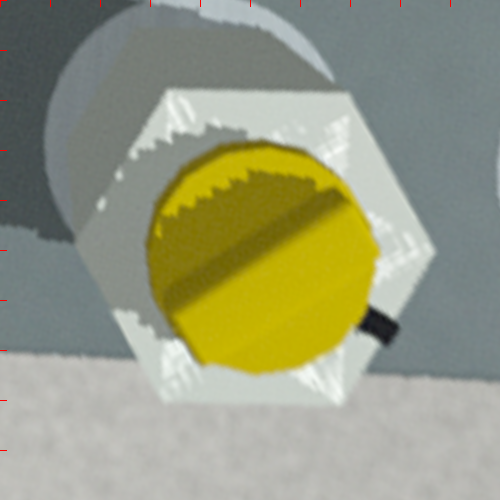

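Call:
{"method": "servo_tool", "body": {
  "moves": [
    [0,0,0,0,0,-1],
    [0,0,0,0,0,-1],
    [0,0,0,0,0,-1],
    [0,0,0,0,0,-1],
    [0,0,0,0,0,-1]
  ]
}}

```text
clock: 21.1
ee_pos: [0.6241, -0.1297, 0.1832]
ee_rot: [[0.331, 0.944, -0.002], [0.944, -0.331, -0.0], [-0.001, -0.002, -1.0]]
contact_force: [-0.2, 0.1, 0.3]
finger_gap: 1.004
```

Call:
{"method": "servo_tool", "body": {
  "moves": [
    [0,0,0.2,0,0,-1],
    [0,0,0.2,0,0,-1],
    [0,0,0.2,0,0,-1],
    [0,0,0.2,0,0,-1],
    [0,0,0,0,0,-1]
  ]
}}

```text
clock: 21.6
ee_pos: [0.6203, -0.1281, 0.1523]
ee_rot: [[-0.381, 0.924, -0.011], [0.925, 0.381, 0.002], [0.006, -0.01, -1.0]]
contact_force: [0.3, -0.8, 0.1]
finger_gap: 1.0
```

```bash
python3 -c "
from h import *
plan(.6240,-.1314,.1255,30)"
```

```text
t 21.6 pos [ 0.6203 -0.1281  0.1523] yaw 22.41 | shift units [-0.15  0.08  0.89] | turn z units -0.949 | tilt fix units [-0.06875 -0.0425 ] | F [ 0.3 -0.8  0.1] gap 1.000 j7 0.78
```

Call:
{"method": "servo_tool", "body": {
  "moves": [
    [-0.15,0.08,0,-0.07,-0.04,-0.8],
    [0,0,0,0,0,0]
  ]
}}

```text
clock: 21.8
ee_pos: [0.6225, -0.131, 0.1495]
ee_rot: [[-0.488, 0.873, -0.004], [0.873, 0.488, 0.002], [0.004, -0.002, -1.0]]
contact_force: [0.4, -0.4, 0.0]
finger_gap: 1.001
```

```bash
python3 -c "
from h import *
plan(.6240,-.1314,.1255,30);cap('wrist','w14.png')"
```

```text
t 21.8 pos [ 0.6225 -0.131   0.1495] yaw 29.19 | shift units [-0.04  0.04  0.8 ] | turn z units -0.102 | tilt fix units [-0.015   -0.02875] | F [ 0.4 -0.4  0. ] gap 1.001 j7 0.88
```

View pics/w14.png

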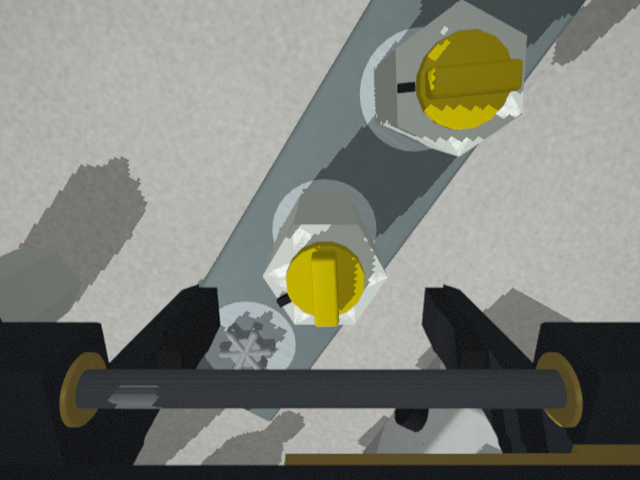

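Call:
{"method": "servo_tool", "body": {
  "moves": [
    [-0.04,0.05,0.4,0,0,-0.05],
    [0,0,0.35,0,0,0],
    [0,0,0.05,0,0,0],
    [0,0,0,0,0,0]
  ]
}}

```text
clock: 22.25
ee_pos: [0.623, -0.1298, 0.1214]
ee_rot: [[-0.486, 0.874, -0.008], [0.874, 0.486, 0.003], [0.007, -0.005, -1.0]]
contact_force: [0.4, 0.3, -0.1]
finger_gap: 0.999
```

Call:
{"method": "servo_tool", "body": {
  "moves": [
    [0,0,0,0,0,0],
    [0,0,0,0,0,0],
    [0,0,0,0,0,0],
    [0,0,0,0,0,0],
    [0,0,0,0,0,0]
  ],
  "jaw": -1,
  "newtons": 30
}}

```text
clock: 22.75
ee_pos: [0.6234, -0.1296, 0.122]
ee_rot: [[-0.486, 0.874, -0.007], [0.874, 0.486, 0.003], [0.006, -0.005, -1.0]]
contact_force: [0.4, -0.0, -0.3]
finger_gap: 0.573
```

Call:
{"method": "servo_tool", "body": {
  "moves": [
    [0,0,0,0,0,0],
    [0,0,0,0,0,0],
    [0,0,0,0,0,0],
    [0,0,0,0,0,0],
    [0,0,0,0,0,0]
  ]
}}

```text
clock: 23.25
ee_pos: [0.6239, -0.1294, 0.1223]
ee_rot: [[-0.486, 0.874, -0.006], [0.874, 0.486, 0.003], [0.006, -0.004, -1.0]]
contact_force: [0.0, 0.0, 1.0]
finger_gap: 0.422
```

```bash
python3 -c "
from h import *
plan(.6240,-.1314,.1255,30);print(robot.state()['moment'])"
```

```text
t 23.2 pos [ 0.6239 -0.1294  0.1223] yaw 29.08 | shift units [-0.06 -0.03 -0.11] | turn z units -0.115 | tilt fix units [-0.02625 -0.04125] | F [0. 0. 1.] gap 0.422 j7 0.89
[-0.05534447 -0.01683786  0.02147632]
```

Call:
{"method": "servo_tool", "body": {
  "moves": [
    [0,0,0,0,0,0],
    [0,0,0,0,0,0],
    [-0.06,-0.03,-0.2,-0.02,-0.03,-0.1],
    [0,0,0,0,0,0]
  ],
  "jaw": 0.3
}}

```text
clock: 23.65
ee_pos: [0.6238, -0.132, 0.1288]
ee_rot: [[-0.499, 0.867, -0.002], [0.867, 0.499, 0.0], [0.001, -0.001, -1.0]]
contact_force: [-0.0, 0.2, -0.3]
finger_gap: 0.651
```

```bash
python3 -c "
from h import *
plan(.6240,-.1314,.1260,30);print(robot.state()['moment'])"
```

```text
t 23.6 pos [ 0.6238 -0.132   0.1288] yaw 29.93 | shift units [0.01 0.01 0.09] | turn z units -0.008 | tilt fix units [-0.00875 -0.00875] | F [-0.   0.2 -0.3] gap 0.651 j7 0.90
[-0.09815119  0.05500159  0.01793259]
```

Call:
{"method": "servo_tool", "body": {
  "moves": [
    [0,0,0.09,0,0,0],
    [0,0,0,0,0,0],
    [0,0,0,0,0,0]
  ]
}}

```text
clock: 23.95
ee_pos: [0.6238, -0.1321, 0.1262]
ee_rot: [[-0.499, 0.867, -0.001], [0.867, 0.499, 0.0], [0.001, -0.001, -1.0]]
contact_force: [-0.6, 0.2, -0.6]
finger_gap: 0.65
```

Call:
{"method": "servo_tool", "body": {
  "moves": [
    [0,0,0,0,0,0],
    [0,0,0,0,0,0],
    [0,0,0,0,0,0],
    [0,0,0,0,0,0],
    [0,0,0,0,0,0]
  ],
  "jaw": -1
}}

```text
clock: 24.45
ee_pos: [0.6237, -0.132, 0.1259]
ee_rot: [[-0.499, 0.867, -0.002], [0.867, 0.499, 0.0], [0.001, -0.001, -1.0]]
contact_force: [0.2, 0.1, 0.2]
finger_gap: 0.216
```

Call:
{"method": "servo_tool", "body": {
  "moves": [
    [0,0,0,0,0,0],
    [0,0,0,0,0,0],
    [0,0,0,0,0,0]
  ]
}}

```text
clock: 24.75
ee_pos: [0.624, -0.1316, 0.1258]
ee_rot: [[-0.499, 0.866, -0.001], [0.866, 0.499, 0.001], [0.001, -0.001, -1.0]]
contact_force: [0.7, -0.1, -0.6]
finger_gap: 0.134
```

Bar gripped. Turn.

Call:
{"method": "servo_tool", "body": {
  "moves": [
    [0,0,0,0,0,0.9],
    [0,0,0,0,0,0.9],
    [0,0,0,0,0,0.9],
    [0,0,0,0,0,0.9],
    [0,0,0,0,0,0.9]
  ]
}}

```text
clock: 25.25
ee_pos: [0.624, -0.1307, 0.1258]
ee_rot: [[0.126, 0.992, -0.001], [0.992, -0.126, 0.003], [0.003, -0.002, -1.0]]
contact_force: [0.7, -0.3, -1.2]
finger_gap: 0.132
```

Call:
{"method": "servo_tool", "body": {
  "moves": [
    [0,0,0,0,0,0.9],
    [0,0,0,0,0,0.9],
    [0,0,0,0,0,0.9]
  ]
}}

```text
clock: 25.55
ee_pos: [0.624, -0.1304, 0.1259]
ee_rot: [[0.496, 0.869, -0.001], [0.869, -0.496, 0.003], [0.002, -0.003, -1.0]]
contact_force: [-0.1, -0.9, -0.9]
finger_gap: 0.136
```

```bash
python3 -c "
from h import *
plan(.6240,-.1316,.1258,-32);print(robot.state()['moment'])"
```

```text
t 25.6 pos [ 0.624  -0.1304  0.1259] yaw -29.70 | shift units [-0.03  0.02  0.  ] | turn z units 0.287 | tilt fix units [-0.01875 -0.01125] | F [-0.1 -0.9 -0.9] gap 0.136 j7 0.04
[-0.10133506  0.10959775  0.07198914]
```

Call:
{"method": "servo_tool", "body": {
  "moves": [
    [0,0,0,0,0,0.4],
    [0,0,0,0,0,0.4]
  ]
}}

```text
clock: 25.75
ee_pos: [0.624, -0.1303, 0.1258]
ee_rot: [[0.594, 0.804, -0.002], [0.804, -0.594, 0.002], [0.001, -0.003, -1.0]]
contact_force: [-0.6, 0.2, -0.5]
finger_gap: 0.13
```

```bash
python3 -c "
from h import *
plan(.6240,-.1316,.1258,-32);print(robot.state()['moment'])"
```

```text
t 25.8 pos [ 0.624  -0.1303  0.1258] yaw -36.45 | shift units [-0.04  0.03  0.  ] | turn z units -0.556 | tilt fix units [-0.01875 -0.005  ] | F [-0.6  0.2 -0.5] gap 0.130 j7 -0.05
[-0.08140318  0.08832197  0.08485473]
```

Call:
{"method": "servo_tool", "body": {
  "moves": [
    [0,0,0,0,0,0.4],
    [0,0,0,0,0,0.3]
  ]
}}

```text
clock: 25.95
ee_pos: [0.6241, -0.1302, 0.1258]
ee_rot: [[0.672, 0.74, -0.002], [0.74, -0.672, 0.002], [0.0, -0.003, -1.0]]
contact_force: [-1.3, -1.0, -0.7]
finger_gap: 0.133
```

```bash
python3 -c "
from h import *
plan(.6240,-.1316,.1258,-32);print(robot.state()['moment'])"
```

```text
t 25.9 pos [ 0.6241 -0.1302  0.1258] yaw -42.23 | shift units [-0.04  0.03 -0.  ] | turn z units -1.279 | tilt fix units [-0.0175 -0.    ] | F [-1.3 -1.  -0.7] gap 0.133 j7 -0.14
[-0.05763116  0.0296158   0.40568987]
```

Stop reached (0.41 N m). Release, rise, check.

Call:
{"method": "servo_tool", "body": {
  "moves": [
    [0,0,0,0,0,0.1],
    [0,0,0,0,0,0]
  ]
}}

```text
clock: 26.15
ee_pos: [0.6241, -0.1302, 0.1258]
ee_rot: [[0.681, 0.732, -0.002], [0.732, -0.681, 0.001], [-0.001, -0.002, -1.0]]
contact_force: [-0.3, 1.0, 0.6]
finger_gap: 0.136
```

Call:
{"method": "servo_tool", "body": {
  "moves": [
    [0,0,0,0,0,0],
    [0,0,0,0,0,0],
    [0,0,0,0,0,0],
    [0,0,-0.3,0,0,0],
    [0,0,-1,0,0,0]
  ],
  "jaw": 1
}}

```text
clock: 26.65
ee_pos: [0.6218, -0.1292, 0.1627]
ee_rot: [[0.681, 0.732, -0.009], [0.732, -0.681, 0.003], [-0.004, -0.009, -1.0]]
contact_force: [-0.7, 0.1, -0.8]
finger_gap: 0.562
```

Call:
{"method": "servo_tool", "body": {
  "moves": [
    [0,0,-1,0,0,0],
    [0,0,-1,0,0,0],
    [0,0,-0.7,0,0,0],
    [0,0,0,0,0,0]
  ]
}}

```text
clock: 27.05
ee_pos: [0.6238, -0.1311, 0.2528]
ee_rot: [[0.682, 0.731, -0.002], [0.731, -0.682, 0.002], [-0.0, -0.003, -1.0]]
contact_force: [0.2, 0.3, 0.0]
finger_gap: 0.931
```

```bash
python3 lk.py .6238 -.1309 .108 15; python3 -c "
from h import *
c=cap('top','top15.png')
p=px2w(c,440,263,.09);print(p)
cv2.imwrite('pics/t15.png',rect(c,p[0],p[1],.09,.045,500))"
```

```text
t 27.1 pos [ 0.6232 -0.1308  0.2513] yaw -43.03 | shift units [0.01 0.04 4.78] | turn z units -5.379 | tilt fix units [-0.0325   0.00625] | F [-0.4 -0.3  0.2] gap 0.976 j7 -0.23
[ 0.4450363 -0.2916571  0.09     ]
```

View pics/r15.png

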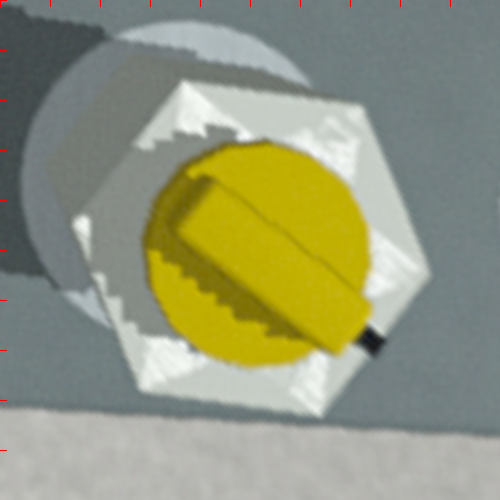

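View pics/top15.png

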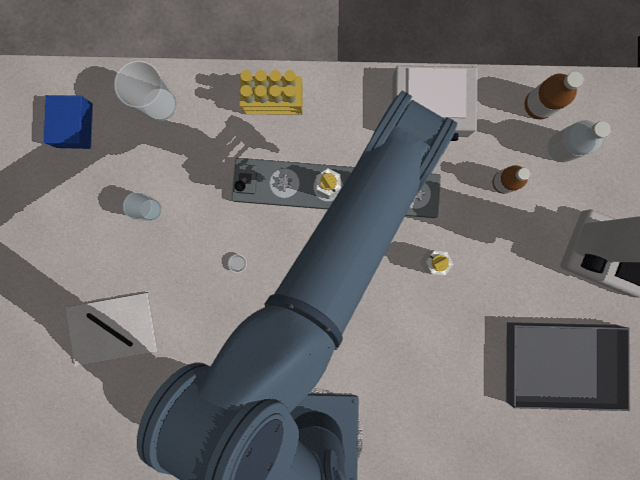

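```bash
python3 -c "
from h import *
plan(.43,-.305,.205,-43)"
```

```text
t 27.1 pos [ 0.6225 -0.1303  0.2497] yaw -43.02 | shift units [-8.63 -0.71  1.51] | turn z units -0.002 | tilt fix units [-0.04875  0.01625] | F [-1.3  0.4 -0.4] gap 0.998 j7 -0.23
```

Call:
{"method": "servo_tool", "body": {
  "moves": [
    [-1,-0.08,0.1,-0.05,0,0],
    [-1,-0.08,0.1,0,0,0],
    [-1,-0.08,0.2,0,0,0],
    [-1,-0.08,0.2,0,0,0],
    [-1,-0.08,0.2,0,0,0]
  ]
}}

```text
clock: 27.65
ee_pos: [0.5083, -0.2287, 0.2189]
ee_rot: [[0.675, 0.738, -0.009], [0.738, -0.675, 0.001], [-0.005, -0.007, -1.0]]
contact_force: [0.2, -0.3, -0.9]
finger_gap: 1.0
```

Call:
{"method": "servo_tool", "body": {
  "moves": [
    [-1,-0.08,0.2,0,0,0],
    [-1,-0.08,0.2,0,0,0],
    [-1,-0.08,0.2,0,0,0],
    [-0.5,0,0,0,0,0],
    [0,0,0,0,0,0]
  ]
}}

```text
clock: 28.15
ee_pos: [0.4214, -0.3035, 0.1951]
ee_rot: [[0.679, 0.734, -0.02], [0.734, -0.679, 0.005], [-0.01, -0.018, -1.0]]
contact_force: [0.8, 0.1, 0.5]
finger_gap: 1.0
```

```bash
python3 lk.py .445 -.291 .078 16
```

```text
t 28.2 pos [ 0.4224 -0.3025  0.195 ] yaw -42.69 | shift units [0.83 0.37 3.89] | turn z units -5.336 | tilt fix units [-0.13375  0.06875] | F [-0.3  0.6  0.3] gap 0.996 j7 0.21
```

View pics/r16.png

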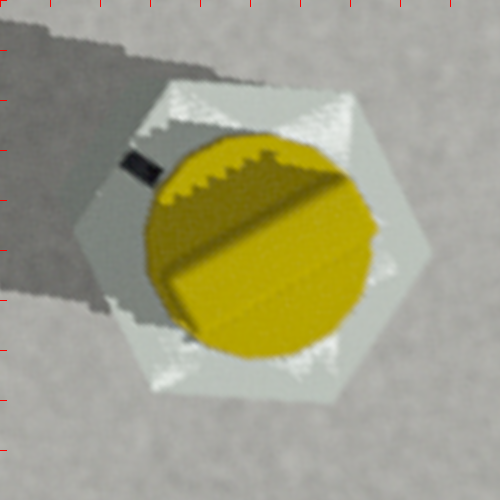

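View pics/w16.png

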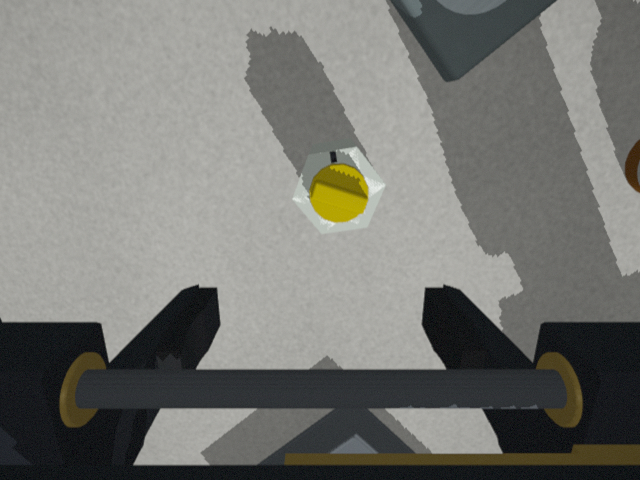

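Call:
{"method": "servo_tool", "body": {
  "moves": [
    [0,0,0,-0.13,0.07,-1],
    [0,0,0,0,0,-1],
    [0,0,0,0,0,-1],
    [0,0,0,0,0,-1],
    [0,0,0,0,0,-0.9]
  ]
}}

```text
clock: 28.7
ee_pos: [0.4306, -0.2952, 0.1943]
ee_rot: [[0.023, 1.0, 0.002], [1.0, -0.023, 0.004], [0.004, 0.002, -1.0]]
contact_force: [-0.6, 0.4, -0.2]
finger_gap: 0.998
```

Call:
{"method": "servo_tool", "body": {
  "moves": [
    [0,0,0,0,0,0]
  ]
}}

```text
clock: 28.8
ee_pos: [0.4322, -0.2938, 0.1944]
ee_rot: [[0.02, 1.0, 0.003], [1.0, -0.02, 0.005], [0.005, 0.003, -1.0]]
contact_force: [-0.0, -0.2, -1.4]
finger_gap: 1.001
```

```bash
python3 -c "
from h import *
plan(.4465,-.2914,.055,-3.4)"
```

```text
t 28.8 pos [ 0.4322 -0.2938  0.1944] yaw -1.13 | shift units [0.07 0.46 4.65] | turn z units 0.284 | tilt fix units [ 0.02    -0.03375] | F [-0.  -0.2 -1.4] gap 1.001 j7 0.81
```

```bash
python3 -c "
from h import *
plan(.4465,-.2914,.055,-3.4)"
```

```text
t 28.8 pos [ 0.4322 -0.2938  0.1944] yaw -1.13 | shift units [0.07 0.46 4.65] | turn z units 0.284 | tilt fix units [ 0.02    -0.03375] | F [-0.  -0.2 -1.4] gap 1.001 j7 0.81
```

Call:
{"method": "servo_tool", "body": {
  "moves": [
    [0.07,0.46,0,0,0,0.25],
    [0,0,0.7,0,0,0],
    [0,0,0.7,0,0,0],
    [0,0,0,0,0,0]
  ]
}}

```text
clock: 29.2
ee_pos: [0.4525, -0.2874, 0.1518]
ee_rot: [[0.062, 0.998, 0.007], [0.998, -0.063, 0.006], [0.006, 0.006, -1.0]]
contact_force: [-0.2, -0.2, 0.0]
finger_gap: 1.001
```

```bash
python3 -c "
from h import *
plan(.4465,-.2914,.055,-3.4)"
```

```text
t 29.2 pos [ 0.4525 -0.2874  0.1518] yaw -3.59 | shift units [-0.16 -0.21  3.22] | turn z units -0.023 | tilt fix units [ 0.045 -0.045] | F [-0.2 -0.2  0. ] gap 1.001 j7 0.79
```

Call:
{"method": "servo_tool", "body": {
  "moves": [
    [-0.16,-0.21,0.5,0.04,-0.04,0],
    [0,0,0.8,0,0,0],
    [0,0,0.8,0,0,0],
    [0,0,0.8,0,0,0],
    [0,0,0,0,0,0]
  ]
}}

```text
clock: 29.7
ee_pos: [0.4523, -0.2899, 0.0657]
ee_rot: [[0.069, 0.998, 0.006], [0.998, -0.069, -0.0], [-0.0, 0.006, -1.0]]
contact_force: [-0.3, 0.6, -0.7]
finger_gap: 0.998
```

```bash
python3 -c "
from h import *
plan(.4465,-.2914,.055,-3.4)"
```

```text
t 29.7 pos [ 0.4523 -0.2899  0.0657] yaw -3.95 | shift units [-0.06 -0.19  0.36] | turn z units -0.069 | tilt fix units [0.0425  0.00125] | F [-0.3  0.6 -0.7] gap 0.998 j7 0.87
```

Call:
{"method": "servo_tool", "body": {
  "moves": [
    [-0.06,-0.19,0.3,0.04,0,-0.05],
    [0,0,0,0,0,0]
  ]
}}

```text
clock: 29.9
ee_pos: [0.4477, -0.2916, 0.058]
ee_rot: [[0.062, 0.998, 0.002], [0.998, -0.062, -0.001], [-0.001, 0.002, -1.0]]
contact_force: [-0.1, 0.3, 0.3]
finger_gap: 0.998
```

Call:
{"method": "servo_tool", "body": {
  "moves": [
    [0,0,0,0,0,0],
    [0,0,0,0,0,0],
    [0,0,0,0,0,0],
    [0,0,0,0,0,0],
    [0,0,0,0,0,0]
  ],
  "jaw": -1,
  "newtons": 35
}}

```text
clock: 30.4
ee_pos: [0.4487, -0.2925, 0.061]
ee_rot: [[0.064, 0.998, 0.005], [0.998, -0.064, -0.002], [-0.002, 0.005, -1.0]]
contact_force: [-0.3, -0.1, -3.1]
finger_gap: 0.633
```

```bash
python3 off.py; python3 -c "
from h import *
cap('wrist','w17.png')"
```

```text
t 30.4 pos [ 0.4487 -0.2925  0.061 ] yaw -3.64 | shift units [0. 0. 0.] | turn z units -0.455 | tilt fix units [0.035 0.015] | F [-0.3 -0.1 -3.1] gap 0.633 j7 0.88
```

View pics/w17.png

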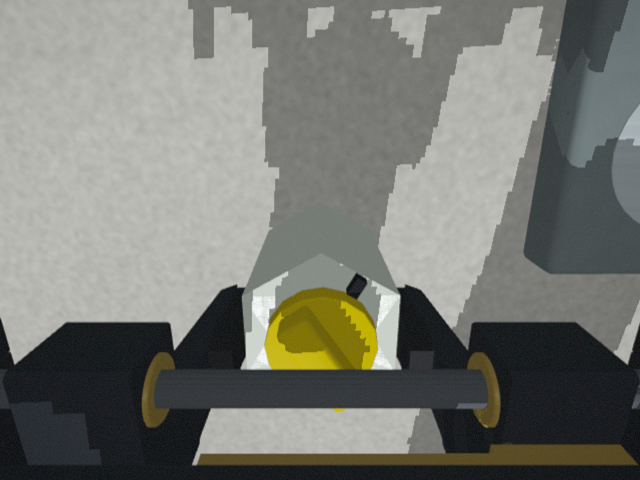

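```bash
python3 -c "
from h import *
s=robot.state();R=s['ee_rot'];p=s['ee_pos']
c=cap('wrist')
for u,v,o in [(321,254,.0323),(243,296,.0162),(400,293,.0162)]:
    q=px2w(c,u,v,.078); d=R.T@(q-p)*1000; print(d.round(1), 'center x', d[0]-o*1000)
"
```

```text
[ 32.6  -0.1 -17.1] center x 0.25166487366939805
[ 16.6 -27.8 -17.2] center x 0.39163602831755284
[ 17.6  28.1 -17. ] center x 1.4246134679539857
```

Call:
{"method": "servo_tool", "body": {
  "moves": [
    [0,0,-0.5,0,0,0],
    [0,0,-1,0,0,0],
    [0,0,-1,0,0,0],
    [0,0,-1,0,0,0],
    [0,0,-1,0,0,0]
  ]
}}

```text
clock: 31.0
ee_pos: [0.4453, -0.2899, 0.1989]
ee_rot: [[0.064, 0.998, -0.004], [0.998, -0.064, 0.002], [0.002, -0.004, -1.0]]
contact_force: [0.7, -0.4, -2.8]
finger_gap: 0.631
```

Call:
{"method": "servo_tool", "body": {
  "moves": [
    [0,0,0,0,0,1],
    [0,0,0,0,0,1],
    [0,0,0,0,0,1],
    [0,0,0,0,0,0]
  ]
}}

```text
clock: 31.4
ee_pos: [0.4477, -0.2908, 0.2072]
ee_rot: [[0.478, 0.878, 0.007], [0.878, -0.478, 0.0], [0.003, 0.006, -1.0]]
contact_force: [-0.1, -0.3, -3.9]
finger_gap: 0.633
```

```bash
python3 -c "
from h import *
plan(.6172,-.2407,.15,-27.2)"
```

```text
t 31.4 pos [ 0.4477 -0.2908  0.2072] yaw -28.56 | shift units [4.16 4.15 1.95] | turn z units -0.170 | tilt fix units [ 0.04375 -0.025  ] | F [-0.1 -0.3 -3.9] gap 0.633 j7 0.38
```

Call:
{"method": "servo_tool", "body": {
  "moves": [
    [0.8,0.8,0.1,0,0,0],
    [0.8,0.8,0.1,0,0,0],
    [0.8,0.8,0.1,0,0,0],
    [0.8,0.8,0.1,0,0,0],
    [0.8,0.8,0.1,0,0,0]
  ]
}}

```text
clock: 31.9
ee_pos: [0.6098, -0.2428, 0.1953]
ee_rot: [[0.468, 0.883, 0.005], [0.883, -0.469, 0.001], [0.003, 0.004, -1.0]]
contact_force: [0.4, -0.6, -3.3]
finger_gap: 0.632
```

Call:
{"method": "servo_tool", "body": {
  "moves": [
    [0,0,0,0,0,0],
    [0,0,0,0,0,0]
  ]
}}

```text
clock: 32.1
ee_pos: [0.6139, -0.2388, 0.1943]
ee_rot: [[0.456, 0.89, 0.005], [0.89, -0.456, 0.002], [0.005, 0.003, -1.0]]
contact_force: [0.8, -0.1, -3.7]
finger_gap: 0.635
```

```bash
python3 -c "
from h import *
plan(.6168,-.2414,.14,-27.2)"
```

```text
t 32.1 pos [ 0.6139 -0.2388  0.1943] yaw -27.14 | shift units [-0.04  0.12  1.81] | turn z units 0.008 | tilt fix units [ 0.025  -0.0325] | F [ 0.8 -0.1 -3.7] gap 0.635 j7 0.21
```

Call:
{"method": "servo_tool", "body": {
  "moves": [
    [-0.04,0.12,0,0.02,-0.03,0],
    [0,0,0.6,0,0,0],
    [0,0,0.6,0,0,0],
    [0,0,0.5,0,0,0],
    [0,0,0,0,0,0]
  ]
}}

```text
clock: 32.6
ee_pos: [0.6128, -0.2435, 0.1396]
ee_rot: [[0.456, 0.89, -0.002], [0.89, -0.456, 0.0], [-0.001, -0.002, -1.0]]
contact_force: [0.5, 0.0, -3.8]
finger_gap: 0.637
```

```bash
python3 -c "
from h import *
plan(.6168,-.2414,.14,-27.2);cap('wrist','w18.png')"
```

```text
t 32.6 pos [ 0.6128 -0.2435  0.1396] yaw -27.12 | shift units [ 0.12  0.09 -0.01] | turn z units 0.010 | tilt fix units [-0.01375  0.00375] | F [ 0.5  0.  -3.8] gap 0.637 j7 0.24
```

View pics/w18.png

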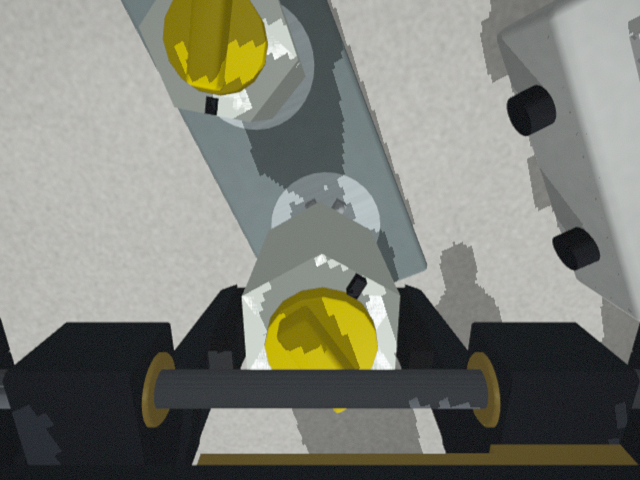

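Call:
{"method": "servo_tool", "body": {
  "moves": [
    [0.12,0.09,0,0,0,0],
    [0,0,0.4,0,0,0],
    [0,0,0.2,0,0,0],
    [0,0,0,0,0,0]
  ]
}}

```text
clock: 33.05
ee_pos: [0.6185, -0.2427, 0.1228]
ee_rot: [[0.456, 0.89, 0.002], [0.89, -0.456, -0.001], [-0.0, 0.002, -1.0]]
contact_force: [0.1, 1.3, -3.1]
finger_gap: 0.635
```

```bash
python3 -c "
from h import *
plan(.6168,-.2414,.105,-27.2)"
```

```text
t 33.0 pos [ 0.6185 -0.2427  0.1228] yaw -27.14 | shift units [ 0.01 -0.07  0.59] | turn z units 0.008 | tilt fix units [0.0175 0.0025] | F [ 0.1  1.3 -3.1] gap 0.635 j7 0.25
```

Call:
{"method": "servo_tool", "body": {
  "moves": [
    [0,-0.06,0.2,0,0,0],
    [0,0,0.1,0,0,0],
    [0,0,0,0,0,0],
    [0,0,0,0,0,0]
  ]
}}

```text
clock: 33.45
ee_pos: [0.6169, -0.2418, 0.1132]
ee_rot: [[0.456, 0.89, 0.002], [0.89, -0.456, -0.002], [-0.0, 0.003, -1.0]]
contact_force: [-0.7, 0.5, -3.7]
finger_gap: 0.629
```

```bash
python3 -c "
from h import *
plan(.6168,-.2414,.105,-27.2)"
```

```text
t 33.5 pos [ 0.6169 -0.2418  0.1132] yaw -27.13 | shift units [ 0.01 -0.01  0.27] | turn z units 0.009 | tilt fix units [0.01875 0.0025 ] | F [-0.7  0.5 -3.7] gap 0.629 j7 0.25
```

Call:
{"method": "servo_tool", "body": {
  "moves": [
    [0,0,0.15,0,0,0],
    [0,0,0.15,0,0,0],
    [0,0,0.15,0,0,0],
    [0,0,0.12,0,0,0]
  ]
}}

```text
clock: 33.85
ee_pos: [0.6175, -0.2422, 0.0957]
ee_rot: [[0.456, 0.89, 0.004], [0.89, -0.456, -0.002], [-0.0, 0.004, -1.0]]
contact_force: [-0.3, -1.0, -4.0]
finger_gap: 0.631
```

```bash
python3 -c "
from h import *
plan(.6168,-.2414,.091,-27.2)"
```

```text
t 33.9 pos [ 0.6175 -0.2422  0.0957] yaw -27.13 | shift units [ 0.01 -0.03  0.16] | turn z units 0.009 | tilt fix units [0.03125 0.00125] | F [-0.3 -1.  -4. ] gap 0.631 j7 0.26
```

Call:
{"method": "servo_tool", "body": {
  "moves": [
    [0,-0.02,0.1,0,0,0],
    [0,0,0.1,0,0,0],
    [0,0,0.06,0,0,0]
  ]
}}

```text
clock: 34.15
ee_pos: [0.6168, -0.2418, 0.0909]
ee_rot: [[0.456, 0.89, 0.003], [0.89, -0.456, 0.001], [0.002, 0.003, -1.0]]
contact_force: [-5.1, 3.7, 13.6]
finger_gap: 0.631
```

```bash
python3 -c "
from h import *
plan(.6168,-.2414,.091,-27.2)"
```

```text
t 34.1 pos [ 0.6168 -0.2418  0.0909] yaw -27.12 | shift units [ 0.01 -0.01 -0.  ] | turn z units 0.009 | tilt fix units [ 0.01875 -0.015  ] | F [-5.1  3.7 13.6] gap 0.631 j7 0.27
```

Home. Release, rise, look.

Call:
{"method": "servo_tool", "body": {
  "moves": [
    [0,0,0,0,0,0],
    [0,0,0,0,0,0],
    [0,0,0,0,0,0],
    [0,0,0,0,0,0]
  ],
  "jaw": 1
}}

```text
clock: 34.55
ee_pos: [0.6184, -0.2428, 0.0928]
ee_rot: [[0.456, 0.89, 0.007], [0.89, -0.456, -0.001], [0.003, 0.007, -1.0]]
contact_force: [0.1, 0.1, 0.3]
finger_gap: 0.97
```

Call:
{"method": "servo_tool", "body": {
  "moves": [
    [0,0,-0.5,0,0,0],
    [0,0,-1,0,0,0],
    [0,0,-1,0,0,0],
    [0,0,-0.6,0,0,0],
    [0,0,0,0,0,0]
  ]
}}

```text
clock: 35.05
ee_pos: [0.6176, -0.2434, 0.1919]
ee_rot: [[0.457, 0.89, 0.007], [0.89, -0.457, -0.002], [0.002, 0.007, -1.0]]
contact_force: [0.3, -0.2, -0.1]
finger_gap: 1.0
```

```bash
python3 lk.py .6172 -.2407 .108 19
```

```text
t 35.1 pos [ 0.6172 -0.243   0.1906] yaw -27.18 | shift units [ 0.07 -0.05  2.75] | turn z units -3.398 | tilt fix units [ 0.04125 -0.01125] | F [1.  0.1 0.3] gap 1.000 j7 0.21
```

View pics/r19.png

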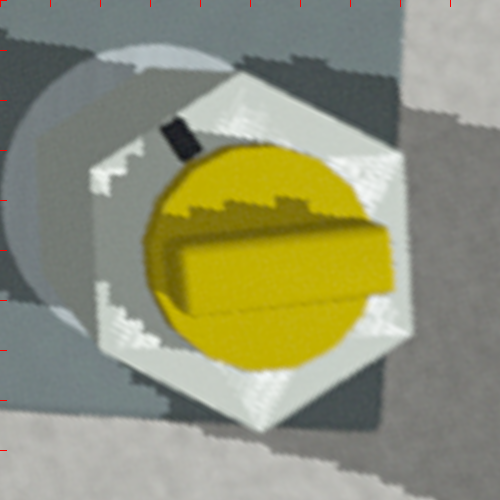

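Call:
{"method": "servo_tool", "body": {
  "moves": [
    [0,0,0.2,0.04,0,-1],
    [0,0,0.2,0,0,-1],
    [0,0,0.2,0,0,-1],
    [0,0,0.2,0,0,-1],
    [0,0,0,0,0,-0.15]
  ]
}}

```text
clock: 35.6
ee_pos: [0.6148, -0.2412, 0.1611]
ee_rot: [[-0.127, 0.992, -0.006], [0.992, 0.127, 0.003], [0.004, -0.005, -1.0]]
contact_force: [-0.2, 0.3, -0.8]
finger_gap: 0.998
```

```bash
python3 -c "
from h import *
plan(.6169,-.2410,.126,6)"
```

```text
t 35.6 pos [ 0.6148 -0.2412  0.1611] yaw 7.29 | shift units [-0.01  0.08  1.17] | turn z units 0.161 | tilt fix units [-0.0375  -0.02875] | F [-0.2  0.3 -0.8] gap 0.998 j7 0.73
```

Call:
{"method": "servo_tool", "body": {
  "moves": [
    [0,0.08,0.3,-0.03,-0.03,0.15],
    [0,0,0,0,0,0]
  ]
}}

```text
clock: 35.8
ee_pos: [0.6166, -0.2404, 0.1503]
ee_rot: [[-0.099, 0.995, -0.002], [0.995, 0.099, 0.0], [0.001, -0.002, -1.0]]
contact_force: [-0.2, -0.1, -0.9]
finger_gap: 1.003
```

```bash
python3 -c "
from h import *
plan(.6169,-.2410,.126,6);cap('wrist','w20.png')"
```

```text
t 35.8 pos [ 0.6166 -0.2404  0.1503] yaw 5.67 | shift units [-0.02  0.01  0.81] | turn z units -0.041 | tilt fix units [-0.01625 -0.005  ] | F [-0.2 -0.1 -0.9] gap 1.003 j7 0.71
```

View pics/w20.png

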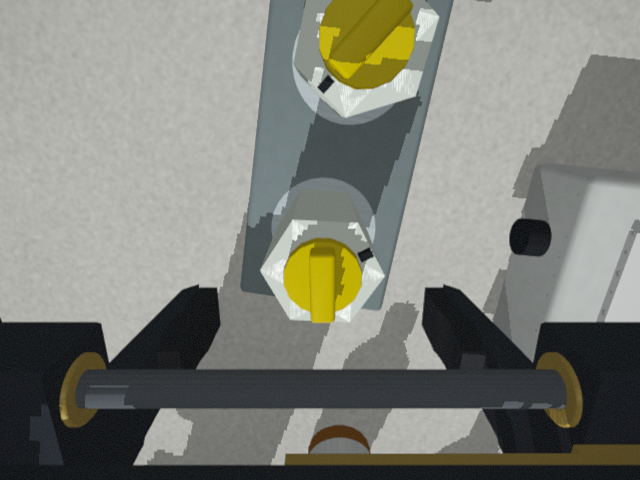

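Call:
{"method": "servo_tool", "body": {
  "moves": [
    [-0.02,0.01,0.4,0,0,0],
    [0,0,0.3,0,0,0],
    [0,0,0,0,0,0],
    [0,0,0,0,0,0]
  ],
  "jaw": 0.3
}}

```text
clock: 36.25
ee_pos: [0.6173, -0.2416, 0.128]
ee_rot: [[-0.097, 0.995, -0.002], [0.995, 0.097, -0.001], [-0.001, -0.002, -1.0]]
contact_force: [0.0, -0.1, 0.4]
finger_gap: 0.663
```

```bash
python3 -c "
from h import *
plan(.6169,-.2410,.126,6)"
```

```text
t 36.2 pos [ 0.6173 -0.2416  0.128 ] yaw 5.55 | shift units [ 0.02 -0.01  0.07] | turn z units -0.057 | tilt fix units [-0.015    0.00625] | F [ 0.  -0.1  0.4] gap 0.663 j7 0.72
```

Call:
{"method": "servo_tool", "body": {
  "moves": [
    [0,0,0.07,0,0,0],
    [0,0,0,0,0,0],
    [0,0,0,0,0,0]
  ]
}}

```text
clock: 36.55
ee_pos: [0.6176, -0.2417, 0.1262]
ee_rot: [[-0.096, 0.995, -0.001], [0.995, 0.096, -0.001], [-0.001, -0.001, -1.0]]
contact_force: [-0.5, 0.2, -0.6]
finger_gap: 0.649
```

Call:
{"method": "servo_tool", "body": {
  "moves": [
    [0,0,0,0,0,0],
    [0,0,0,0,0,0],
    [0,0,0,0,0,0],
    [0,0,0,0,0,0],
    [0,0,0,0,0,0]
  ],
  "jaw": -1,
  "newtons": 30
}}

```text
clock: 37.05
ee_pos: [0.618, -0.2419, 0.1269]
ee_rot: [[-0.096, 0.995, -0.0], [0.995, 0.096, -0.002], [-0.002, -0.0, -1.0]]
contact_force: [-0.5, 0.7, -0.1]
finger_gap: 0.221
```

Call:
{"method": "servo_tool", "body": {
  "moves": [
    [0,0,0,0,0,0],
    [0,0,0,0,0,0],
    [0,0,0,0,0,0]
  ]
}}

```text
clock: 37.35
ee_pos: [0.6177, -0.2418, 0.1269]
ee_rot: [[-0.096, 0.995, -0.001], [0.995, 0.096, -0.001], [-0.001, -0.001, -1.0]]
contact_force: [-0.5, -0.1, 0.3]
finger_gap: 0.134
```

Call:
{"method": "servo_tool", "body": {
  "moves": [
    [0,0,0,0,0,0.9],
    [0,0,0,0,0,0.9],
    [0,0,0,0,0,0.9],
    [0,0,0,0,0,0.9],
    [0,0,0,0,0,0.9]
  ]
}}

```text
clock: 37.85
ee_pos: [0.6171, -0.2419, 0.1269]
ee_rot: [[0.526, 0.85, -0.001], [0.85, -0.526, -0.0], [-0.001, -0.001, -1.0]]
contact_force: [-0.5, 0.8, -0.2]
finger_gap: 0.135
```

Call:
{"method": "servo_tool", "body": {
  "moves": [
    [0,0,0,0,0,0.9],
    [0,0,0,0,0,0.9],
    [0,0,0,0,0,0.9],
    [0,0,0,0,0,0.4]
  ]
}}

```text
clock: 38.25
ee_pos: [0.6164, -0.2412, 0.1269]
ee_rot: [[0.844, 0.536, -0.003], [0.536, -0.844, 0.001], [-0.003, -0.002, -1.0]]
contact_force: [-0.1, 0.7, -0.2]
finger_gap: 0.129
```

```bash
python3 -c "
from h import *
plan(.6177,-.2418,.1269,-59);print(robot.state()['moment'])"
```

```text
t 38.2 pos [ 0.6164 -0.2412  0.1269] yaw -57.61 | shift units [ 0.03  0.04 -0.  ] | turn z units 0.173 | tilt fix units [-0.01625  0.01875] | F [-0.1  0.7 -0.2] gap 0.129 j7 -0.20
[0.06053237 0.25094782 0.11647841]
```

Call:
{"method": "servo_tool", "body": {
  "moves": [
    [0,0,0,0,0,0.4],
    [0,0,0,0,0,0.4]
  ]
}}

```text
clock: 38.45
ee_pos: [0.6163, -0.241, 0.1269]
ee_rot: [[0.901, 0.435, -0.004], [0.435, -0.901, 0.001], [-0.003, -0.002, -1.0]]
contact_force: [-0.8, -0.0, 0.3]
finger_gap: 0.13
```

```bash
python3 -c "
from h import *
plan(.6177,-.2418,.1269,-59);print(robot.state()['moment'])"
```

```text
t 38.5 pos [ 0.6163 -0.241   0.1269] yaw -64.24 | shift units [0.03 0.05 0.  ] | turn z units -0.655 | tilt fix units [-0.01625  0.025  ] | F [-0.8 -0.   0.3] gap 0.130 j7 -0.30
[-0.00209717  0.31810344  0.0674621 ]
```

Call:
{"method": "servo_tool", "body": {
  "moves": [
    [0,0,0,0,0,0.4],
    [0,0,0,0,0,0.3]
  ]
}}

```text
clock: 38.65
ee_pos: [0.6162, -0.2408, 0.1269]
ee_rot: [[0.939, 0.343, -0.005], [0.343, -0.939, 0.0], [-0.004, -0.002, -1.0]]
contact_force: [-0.4, 0.3, 1.6]
finger_gap: 0.138
```

```bash
python3 -c "
from h import *
plan(.6177,-.2418,.1269,-59);print(robot.state()['moment'])"
```

```text
t 38.6 pos [ 0.6162 -0.2408  0.1269] yaw -69.95 | shift units [ 0.04  0.05 -0.  ] | turn z units -1.368 | tilt fix units [-0.0125  0.0325] | F [-0.4  0.3  1.6] gap 0.138 j7 -0.38
[-0.08264255  0.28648332  0.66037698]
```

Stop (0.66 N m). Release, rise, look.

Call:
{"method": "servo_tool", "body": {
  "moves": [
    [0,0,0,0,0,0],
    [0,0,0,0,0,0],
    [0,0,0,0,0,0],
    [0,0,-0.3,0,0,0],
    [0,0,-1,0,0,0]
  ],
  "jaw": 1
}}

```text
clock: 39.15
ee_pos: [0.6147, -0.2391, 0.1635]
ee_rot: [[0.938, 0.345, -0.011], [0.345, -0.938, 0.003], [-0.009, -0.006, -1.0]]
contact_force: [0.4, 0.3, 0.2]
finger_gap: 0.57
```

Call:
{"method": "servo_tool", "body": {
  "moves": [
    [0,0,-1,0,0,0],
    [0,0,-1,0,0,0],
    [0,0,-0.7,0,0,0],
    [0,0,0,0,0,0]
  ]
}}

```text
clock: 39.55
ee_pos: [0.6167, -0.2413, 0.2538]
ee_rot: [[0.938, 0.345, -0.004], [0.345, -0.938, 0.0], [-0.004, -0.001, -1.0]]
contact_force: [0.4, 0.5, 0.9]
finger_gap: 0.928
```

```bash
python3 lk.py .6172 -.2407 .108 21; python3 -c "
from h import *
c=cap('top','top21.png'); c=cap('side','side21.png')"
```

```text
t 39.6 pos [ 0.6161 -0.2409  0.2522] yaw -69.80 | shift units [0.06 0.02 4.81] | turn z units -8.725 | tilt fix units [-0.02    0.0375] | F [-0.3  0.1 -0.4] gap 0.975 j7 -0.46
```

View pics/r21.png

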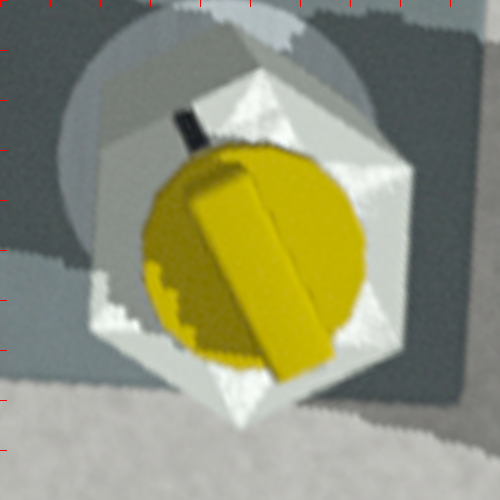

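View pics/top21.png

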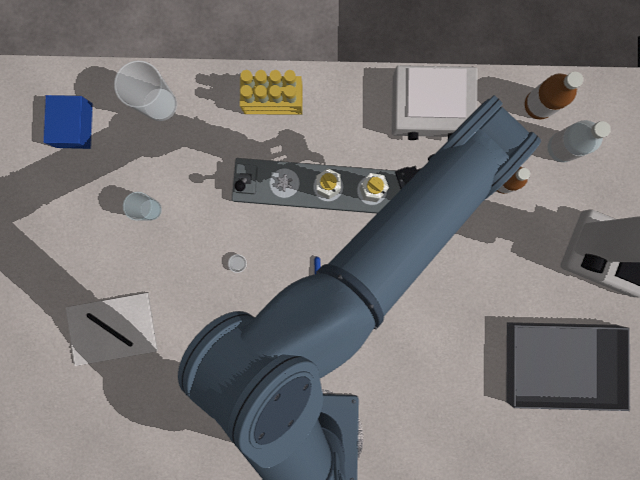

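View pics/side21.png

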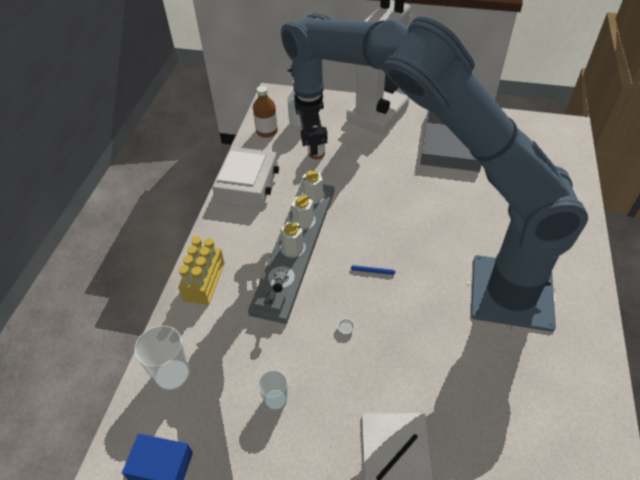

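```bash
python3 -c "
from h import *
plan(.55,.1855,.25,-90)"
```

```text
t 39.7 pos [ 0.6151 -0.2398  0.2494] yaw -69.79 | shift units [  2.86 -14.05   0.04] | turn z units 2.526 | tilt fix units [-0.0425  0.06  ] | F [-0.5 -0.4 -0.1] gap 0.997 j7 -0.46
```

Call:
{"method": "servo_tool", "body": {
  "moves": [
    [0.2,-0.95,0,0,0.05,0],
    [0.2,-0.95,0,0,0,0],
    [0.2,-0.95,0,0,0,0],
    [0.2,-0.95,0,0,0,0],
    [0.2,-0.95,0,0,0,0]
  ],
  "jaw": -1
}}

```text
clock: 40.2
ee_pos: [0.5889, -0.095, 0.2429]
ee_rot: [[0.941, 0.337, -0.014], [0.338, -0.941, 0.004], [-0.012, -0.008, -1.0]]
contact_force: [0.3, 0.6, 1.0]
finger_gap: 0.573
```

Call:
{"method": "servo_tool", "body": {
  "moves": [
    [0.2,-0.95,0,0,0,0],
    [0.2,-0.95,0,0,0,0],
    [0.2,-0.95,0,0,0,0],
    [0.2,-0.95,0,0,0,0],
    [0.2,-0.95,0,0,0,0]
  ]
}}

```text
clock: 40.7
ee_pos: [0.5631, 0.0564, 0.2365]
ee_rot: [[0.941, 0.338, -0.027], [0.338, -0.941, 0.002], [-0.024, -0.011, -1.0]]
contact_force: [0.5, 1.0, 0.2]
finger_gap: 0.114
```

Call:
{"method": "servo_tool", "body": {
  "moves": [
    [0.2,-0.95,0,0,0,0],
    [0.2,-0.95,0,0,0,0],
    [0,0,0,0,0,0.9],
    [0,0,0,0,0,0.9],
    [0,0,0,0,0,0.8]
  ]
}}

```text
clock: 41.2
ee_pos: [0.5489, 0.1237, 0.2294]
ee_rot: [[0.999, -0.019, -0.04], [-0.019, -1.0, 0.001], [-0.04, -0.001, -0.999]]
contact_force: [0.0, -0.4, -0.0]
finger_gap: 0.005
```

```bash
python3 -c "
from h import *
plan(.55,.1855,.25,-90);c=cap('wrist','w22.png');print(w2px(c,[.6088,.1855,.113]))"
```

```text
t 41.2 pos [0.5489 0.1237 0.2294] yaw -91.11 | shift units [-0.03 -2.06 -0.68] | turn z units -0.139 | tilt fix units [-0.00375  0.28375] | F [ 0.  -0.4 -0. ] gap 0.005 j7 -1.31
[222.41899101 138.21691185]
```

View pics/w22.png

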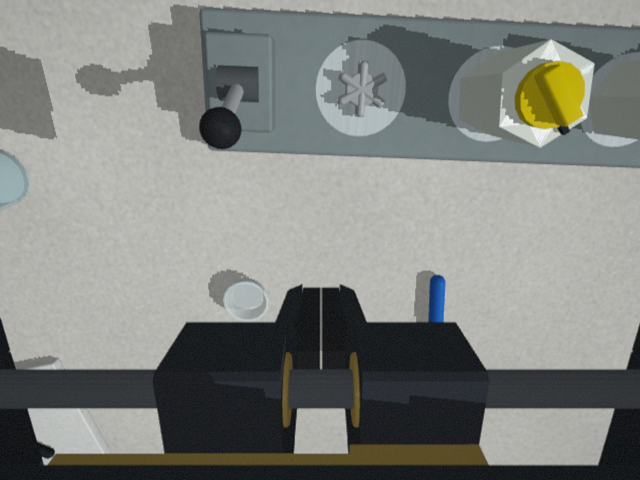

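Call:
{"method": "servo_tool", "body": {
  "moves": [
    [0,-0.8,0,0,0.28,0],
    [0,-0.8,0,0,0,0],
    [0,-0.4,0,0,0,-0.1],
    [0,0,0.8,0,0,0],
    [0,0,0,0,0,0]
  ]
}}

```text
clock: 41.75
ee_pos: [0.5476, 0.1839, 0.2]
ee_rot: [[1.0, -0.002, -0.006], [-0.002, -1.0, -0.005], [-0.006, 0.005, -1.0]]
contact_force: [0.0, -1.0, -0.7]
finger_gap: 0.001
```

```bash
python3 -c "
from h import *
plan(.55,.1855,.105,-90)"
```

```text
t 41.8 pos [0.5476 0.1839 0.2   ] yaw -90.09 | shift units [ 0.1  -0.07  3.16] | turn z units -0.011 | tilt fix units [0.03875 0.04375] | F [ 0.  -1.  -0.7] gap 0.001 j7 -1.37
```

Call:
{"method": "servo_tool", "body": {
  "moves": [
    [0,0,0.8,0,0.04,0],
    [0,0,0.8,0,0,0],
    [0,0,0.8,0,0,0],
    [0,0,0.7,0,0,0],
    [0,0,0,0,0,0]
  ]
}}

```text
clock: 42.25
ee_pos: [0.5493, 0.1801, 0.1067]
ee_rot: [[1.0, 0.002, 0.001], [0.002, -1.0, -0.007], [0.001, 0.007, -1.0]]
contact_force: [-0.8, 0.2, -0.1]
finger_gap: 0.002
```

```bash
python3 -c "
from h import *
plan(.657,.1855,.105,-90);c=cap('wrist','w23.png')"
```

```text
t 42.2 pos [0.5493 0.1801 0.1067] yaw -89.89 | shift units [ 3.59 -0.17  0.06] | turn z units 0.014 | tilt fix units [ 0.04625 -0.0075 ] | F [-0.8  0.2 -0.1] gap 0.002 j7 -1.28
```

View pics/w23.png

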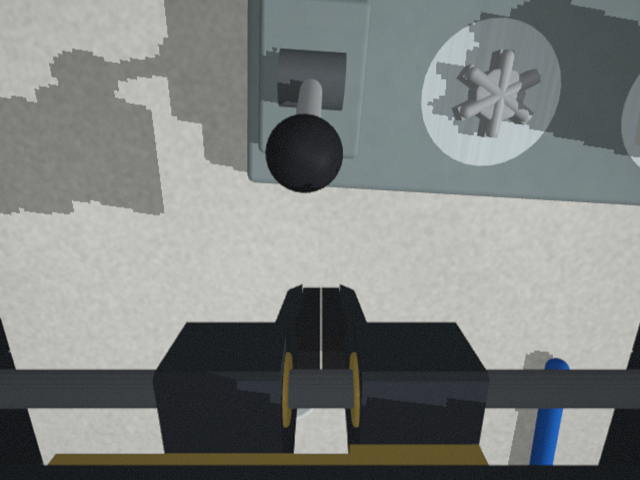

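Call:
{"method": "servo_tool", "body": {
  "moves": [
    [0.5,-0.17,0.05,0,0,0],
    [0.5,0,0,0,0,0],
    [0.5,0,0,0,0,0],
    [0.5,0,0,0,0,0],
    [0,0,0,0,0,0]
  ]
}}

```text
clock: 42.8
ee_pos: [0.6153, 0.1837, 0.1155]
ee_rot: [[1.0, 0.003, 0.009], [0.003, -1.0, -0.005], [0.009, 0.005, -1.0]]
contact_force: [0.7, -0.0, -0.7]
finger_gap: 0.004
```

```bash
python3 -c "
from h import *
plan(.662,.1855,.105,-90);c=cap('wrist','w24.png')"
```

```text
t 42.8 pos [0.6153 0.1837 0.1155] yaw -89.85 | shift units [ 1.55 -0.06  0.36] | turn z units 0.019 | tilt fix units [ 0.03875 -0.0625 ] | F [ 0.7 -0.  -0.7] gap 0.004 j7 -1.30
```

View pics/w24.png

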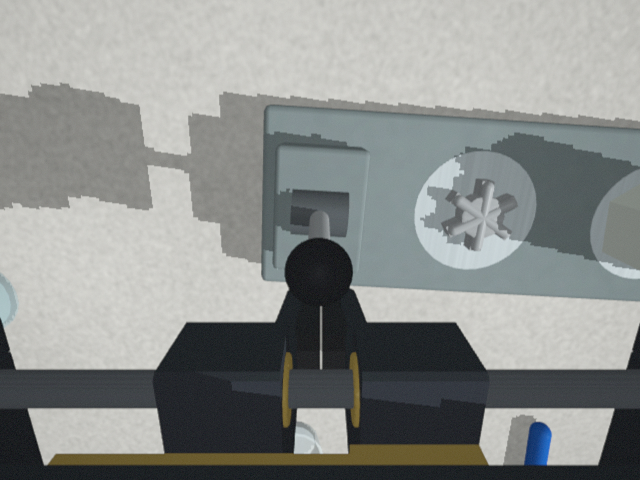

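Call:
{"method": "servo_tool", "body": {
  "moves": [
    [0.4,0,0.2,0,-0.05,0],
    [0.4,0,0.15,0,0,0],
    [0.4,0,0.1,0,0,0],
    [0.4,0,0.1,0,0,0],
    [0,0,0,0,0,0]
  ]
}}

```text
clock: 43.35
ee_pos: [0.6533, 0.1833, 0.103]
ee_rot: [[1.0, 0.003, -0.019], [0.003, -1.0, -0.003], [-0.019, 0.003, -1.0]]
contact_force: [-2.0, 0.5, 2.3]
finger_gap: 0.0
```

```bash
python3 -c "
from h import *
plan(.662,.1855,.105,-90);c=cap('wrist','w25.png')"
```

```text
t 43.4 pos [0.6533 0.1833 0.103 ] yaw -89.81 | shift units [ 0.29 -0.07 -0.07] | turn z units 0.024 | tilt fix units [0.02125 0.135  ] | F [-2.   0.5  2.3] gap 0.000 j7 -1.32
```

View pics/w25.png

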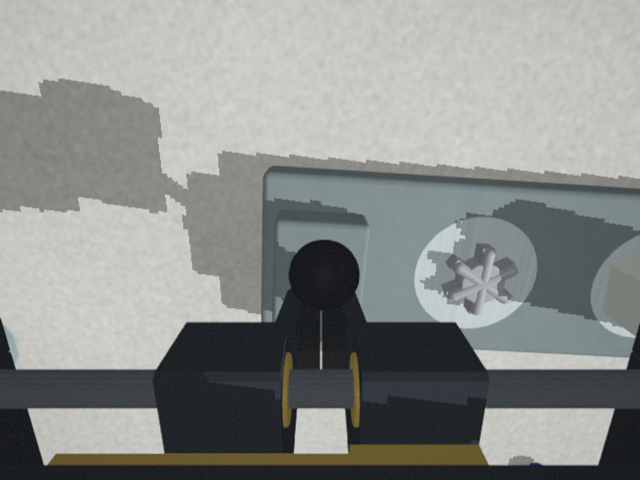

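Ball is moving with the fingers; keep pushing until the stop force shows.

Call:
{"method": "servo_tool", "body": {
  "moves": [
    [0.3,0,0,0,0.1,0],
    [0.3,0,0,0,0,0],
    [0,0,0,0,0,0]
  ]
}}

```text
clock: 43.7
ee_pos: [0.6525, 0.1831, 0.1032]
ee_rot: [[0.999, 0.003, -0.045], [0.003, -1.0, 0.0], [-0.045, -0.0, -0.999]]
contact_force: [1.3, -0.1, 0.1]
finger_gap: 0.006
```

Call:
{"method": "servo_tool", "body": {
  "moves": [
    [0.3,0,0,0,0,0],
    [0,0,0,0,0,0]
  ]
}}

```text
clock: 43.9
ee_pos: [0.6524, 0.1831, 0.1029]
ee_rot: [[0.998, 0.003, -0.064], [0.003, -1.0, 0.001], [-0.064, -0.001, -0.998]]
contact_force: [-0.6, -0.0, 0.7]
finger_gap: 0.005
```

```bash
python3 -c "
from h import *
plan(.662,.1855,.105,-90);c=cap('wrist','w26.png')"
```

```text
t 43.9 pos [0.6524 0.1831 0.1029] yaw -89.83 | shift units [ 0.32 -0.08 -0.09] | turn z units 0.021 | tilt fix units [-0.00875  0.45875] | F [-0.6 -0.   0.7] gap 0.005 j7 -1.33
```

View pics/w26.png

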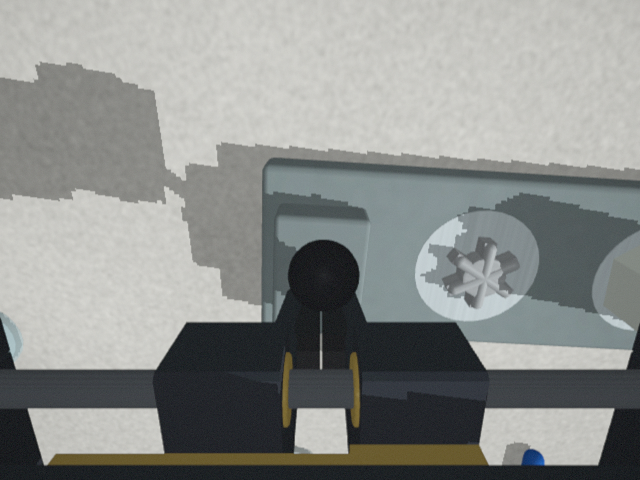

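```bash
python3 -c "
from h import *
s=robot.state();print(s['joint_positions'].round(3),s['contact_force'],s['moment'],s['joint_efforts'].round(1));cap('side','side26.png');cap('top','top26.png')"
```

```text
[-0.838  0.967  0.869  1.526 -0.8    1.102 -1.329] [-1.06100054 -0.46870865 -0.54329288] [-0.04290495  0.53450435 -0.02560415] [  0.5 -61.6  19.3 -17.8  -0.1   0.   -0. ]
```

View pics/side26.png

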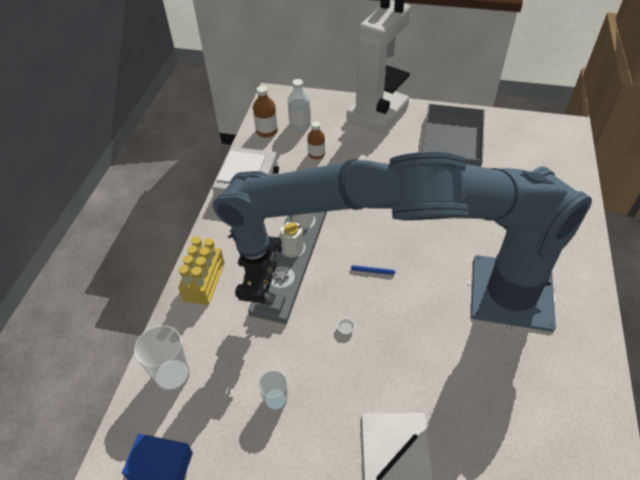

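View pics/top26.png

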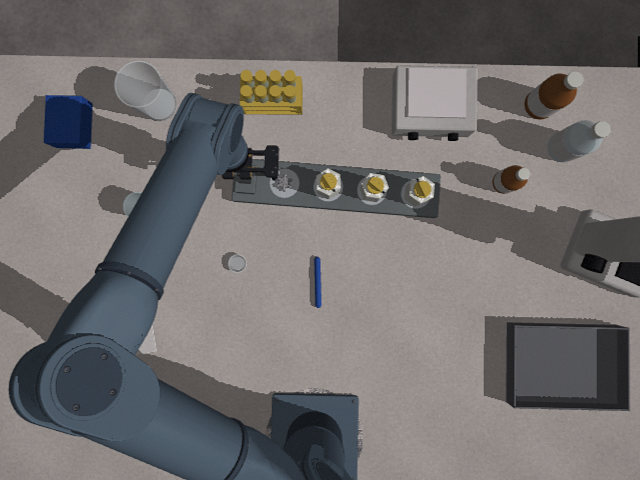

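Call:
{"method": "servo_tool", "body": {
  "moves": [
    [0.5,0,0,0,0.45,0],
    [0.5,0,0,0,0.1,0],
    [0.5,0,0,0,0.1,0]
  ]
}}

```text
clock: 44.35
ee_pos: [0.6556, 0.183, 0.1008]
ee_rot: [[0.997, 0.002, -0.071], [0.003, -1.0, 0.01], [-0.071, -0.01, -0.997]]
contact_force: [-59.2, -1.2, 49.3]
finger_gap: 0.005
```

```bash
python3 -c "
from h import *
plan(.662,.1855,.105,-90);c=cap('wrist','w27.png')"
```

```text
t 44.4 pos [0.6556 0.183  0.1008] yaw -89.88 | shift units [ 0.2  -0.08 -0.15] | turn z units 0.015 | tilt fix units [-0.07125  0.51   ] | F [-59.2  -1.2  49.3] gap 0.005 j7 -1.32
```

Call:
{"method": "servo_tool", "body": {
  "moves": [
    [-0.4,0,0,0,0,0],
    [-0.6,0,-0.1,0,0,0],
    [-0.8,0,-0.5,0,0.3,0],
    [-0.8,0,-1,0,0.2,0],
    [-0.5,0,-1,0,0,0]
  ]
}}

```text
clock: 44.9
ee_pos: [0.56, 0.1809, 0.1852]
ee_rot: [[1.0, 0.001, -0.004], [0.001, -1.0, 0.01], [-0.004, -0.01, -1.0]]
contact_force: [0.2, -0.2, 0.2]
finger_gap: 0.007
```

Call:
{"method": "servo_tool", "body": {
  "moves": [
    [-0.5,0,-1,0,0,0],
    [-0.5,0,-1,0,0,0],
    [0,0,0,0,0,0],
    [0,0,0,0,0,0]
  ]
}}

```text
clock: 45.3
ee_pos: [0.5306, 0.1808, 0.2526]
ee_rot: [[1.0, 0.002, 0.007], [0.002, -1.0, 0.016], [0.007, -0.016, -1.0]]
contact_force: [0.8, 0.9, 0.2]
finger_gap: 0.004
```

```bash
python3 -c "
from h import *
plan(.55,.1855,.105,-90);c=cap('wrist','w28.png');cap('side','side28.png');cap('top','top28.png')
d=np.array([.998,-.06]);h=np.array([.6427,.1835])
for a in (.35,.5): print(a,w2px(c,[*(h+d*.07*np.sin(a)),.052+.07*np.cos(a)]))"
```

```text
t 45.3 pos [0.5306 0.1808 0.2526] yaw -89.90 | shift units [ 0.61 -0.07  4.93] | turn z units 0.013 | tilt fix units [-0.11625 -0.05125] | F [0.8 0.9 0.2] gap 0.004 j7 -1.41
0.35 [321.33759627  21.48741857]
0.5 [322.35206968   6.54968722]
```

View pics/w28.png

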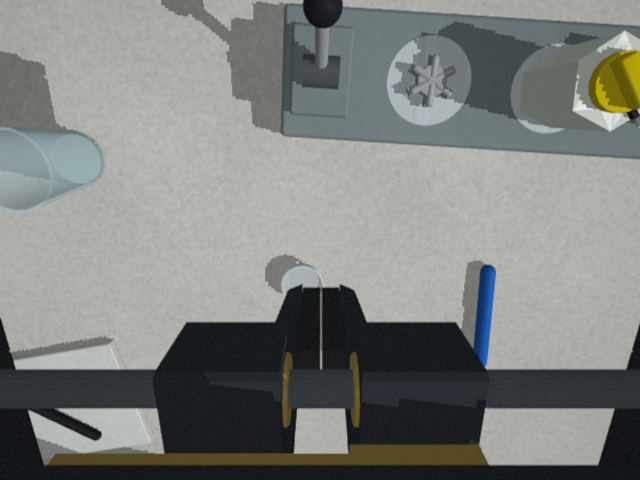

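View pics/side28.png

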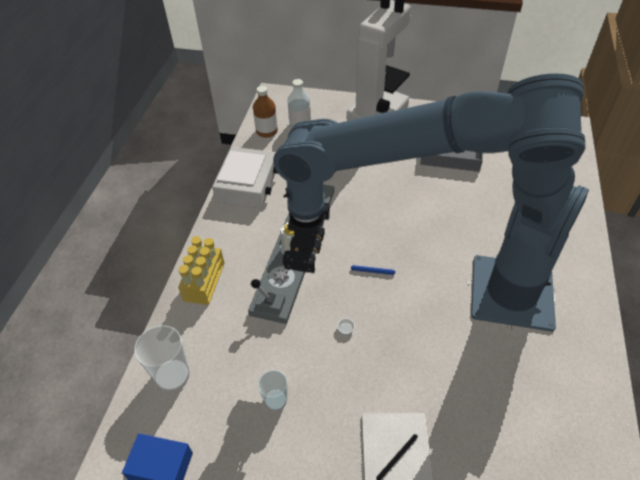

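View pics/top28.png

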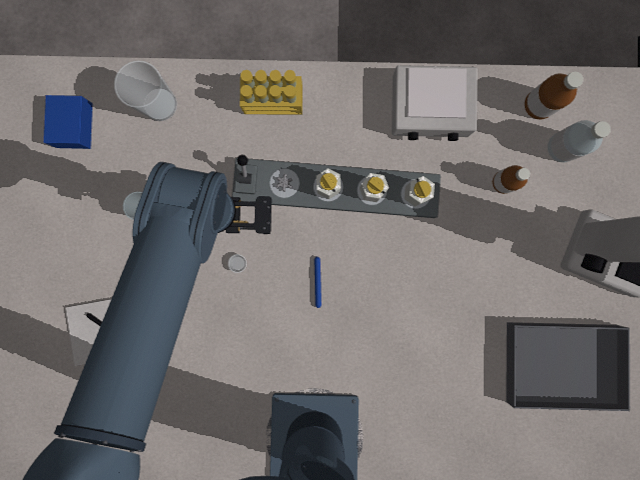

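```bash
python3 -c "
from h import *
c=cap('top')
ims=[rect(c,a,b,.108,.045,260) for a,b in [(.6172,-.2407),(.6238,-.1309),(.6304,-.0211)]]
cv2.imwrite('pics/fin.png',np.hstack(ims)); print(robot.state()['contact_force'])"
```

```text
[ 0.80425417 -0.80985447 -1.05211081]
```

View pics/fin.png

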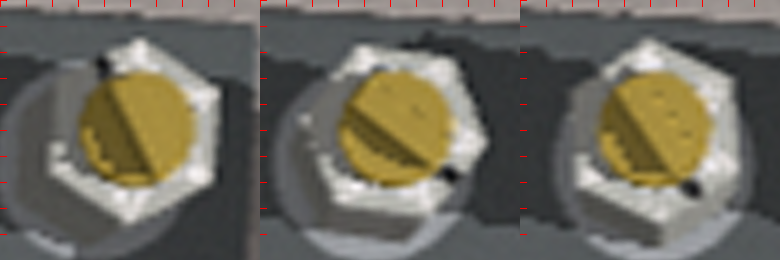

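All three bottles are home on their stubs, each bar is in line with its rib, and the lever is over.

```bash
python3 -c "
from plant import job
print(job.job_done())"
```

```text
the job is handed in; nothing more can be done
None
```

The mixer is loaded and started, and the job is handed in, with the arm clear, at about 45 s. Only three white bottles were present; they now stand on stubs 1, 2 and 3, and stub 4 is empty.

- **Bottles:** each slid over its teeth without resistance until it met the mixer's top. The tool then read within 0.2 mm of its calculated home height, with 14–22 N of contact force. The last wrist pictures, taken after each cap was tightened, put each bottle within about 1–2 mm of its stub.
- **Caps:** each was turned clockwise to the stop, where the moment jumped from about 0.1 N m to 0.4–0.7 N m. In the pictures each grip bar lies in line with its black rib.
- **Lever:** it was pushed last, to the hard stop. Its ball appears at pixel (322, 8) in the wrist picture, and (322, 7) is what 1.0 rad should give.
- **Bystanders:** the marker, dish, beaker and amber bottle look unmoved in the overhead and side pictures.

Some things did not go cleanly:
- The first grip on the second cap was too low and closed on the disc, so I reopened, raised the hand and took the bar.
- One bottle had been knocked about 3 cm aside during the run, so I located it again before picking it up.
- The tool tilted about 4 degrees in the final push on the lever, and the force briefly read about 77 N in total, mostly against the lever stop. That is under the 120 N wrist limit, and the pictures show only the fingers touching the lever.

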